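Stack the saucers on the warmer and switch it on

ROBOT

A 6-joint arm with a two-finger parallel gripper is mounted at the origin on the work surface. World frame = base frame: x ahead of the robot, y to its left, z up, the work surface at z = 0. Lengths are in m, angles in rad, forces in N, time in s.
With the tool pointing down it reaches from about 0.375 to 0.9 m from the base axis. Payload 3.1 kg.
Tool frame: the origin (TCP) lies at the very end of the fingers, on their centre line; the grasp point (between the pads) lies 19 mm behind it (robot.pinch_z is the distance from the TCP to the grasp point, in m); z points along the fingers, y is the line along which they close (so a half turn about z gives the same grasp; the last joint's range is limited). The gripper opens to 85 mm and grips with 20 to 120 N. Pads are 22 mm wide; open, the fingers measure 114 mm over their backs; the gripper's body (76 mm by 85 mm) begins 54 mm behind the grasp point. The pads swing forward as they close: fully open they stand 13 mm farther back than shut.
Start: joints at [1.071, 0.527, 1.433, -0, 1.181, -0.178], TCP at [0.198, 0.593, 0.231] pointing down, gripper open.
Joint ranges: [-3.08, 3.08], [-0.75, 2.2], [0.22, 2.44], [-1.43, 4.57], [0, 2.65], [-2.85, 2.85]. Speed limits (rad/s): [2.79, 2.79, 3.14, 3.14, 3.14, 3.14].

INTERFACE

Orientations are given as a 3x3 rotation matrix whose columns are the frame's x, y, z axes.
In Python, from workcell import sensors, imaging, ticket, robot gives the robot as it stands.
- The arm moves only by the tool servo_tool, never from a script. Its argument "series" is a list of rows, each a list of 7 numbers: the opening, from 0 (shut) to 1 (fully open), then the shift along the tool's x, y, z in m, then the turn, a rotation vector about the tool's x, y, z in rad. In form: [[hand, tx, ty, tz, wx, wy, wz], ...]. A call has 1 to 10 rows; each row shifts and turns the commanded pose from where the row before left it, along the tool's axes as they then stand; what a row does not reach is not made up. A row lasts 1/8 s, in which the tool goes at most 62.5 mm and 10.7 degrees, less where a joint would pass 70% of its speed; a pose out of reach is approached as far as the arm can. A call with a gripper value outside its range is refused whole. The fingers move at their own pace and stop on an object; the grip force is fixed at half the most. Time passes only in rows, so rows that do not move let the fingers close. It gives the time, the measured TCP pose, the force, the opening and the grip force at its end, in the units of the state.
- sensors.read_state(): the state, without advancing time (a new reading comes with each control period).
- imaging.get_image(name): name is "side" or "top"; returns the picture (420x560x3 uint8, red, green, blue); there is no depth.
- imaging.camera_params(name): a dict with "fx", "fy", "cx", "cy" (pixels), "dist_coeffs" ([k1, k2, p1, p2, k3] as OpenCV has them; the pictures are not rectified), "R" (3x3) and "t" (3): a world point X has camera coordinates R X + t. Camera axes: x right, y down, z forward; pixel columns grow to the right and rows downward; lengths in m; the calibration is good to about 2 mm. A picture is of the moment at which its call begins. camera_params takes no time and is no camera call.
- ticket.sign_off(): hands the job in; it is judged then, once.
The state is a dict: "time_s": time; "qpos": joint angles; "qd": joint speeds; "effort": joint torques, N m; "position": TCP position; "tool_rot": TCP orientation; "ft_force": force on the tool from outside, world axes, zero at the start; "torque": the same for the moment, N m; "finger_gap": finger opening in m; "finger_force": force on a finger pad.
Only numpy, scipy, OpenCV 4.12 (cv2) and the standard library are available. Lean on these libraries where they do the work, as an engineer would, in place of code of your own. Each camera call takes 0.05 s, during which the arm holds its last target. There are 200 camera calls.

TASK

Clear the blue espresso cup off the saucer warmer and stand it in the middle of the cork mat; then stack all the white rectangular saucers on the raised warmer plate in one square pile, edges flush, centred on the plate with their long sides along the plate's long side. Last of all, push the toggle switch fully over to turn the warmer on, leaving the cup on the mat, the pile square, and the jug, tamper, dosing cup, brush and canister where they are.

Things in the scene. Friction and masses are not known exactly. Their poses are not given: they have to be found in the camera images.
- warmer: electric saucer warmer, fixed: grey box 110 x 84 x 50 mm with a flat steel hot plate 130 x 104 x 10 mm on top, so the plate's upper face is 60 mm above the worktop. Origin at the centre of its underside, z up; x along the plate's long side (130 mm).
- warmer_top (a point): centre of the warmer plate's upper face, 60 mm above the worktop; same axes as the warmer.
- mat: round cork mat, fixed flat on the worktop, 100 mm across, 4 mm thick. Origin at the centre of its underside.
- cup: dark blue ceramic espresso cup without a handle, 60 mm tall, straight round side 58 mm across from 14 mm up to the rim, narrowing to 46 mm at the foot; about 160 g. Origin at the centre of its foot, z up. At the start it stands about the middle of the warmer plate.
- switch (a joint): the toggle switch lever's angle in rad: 0 to about 0.12 at the start (off, leaning towards the -x side of its block), 1.0 fully over to the +x side (on). It stays where it is left and moves at a light push (about 1 N).
- switch_tip (a point): centre of the red ball (26 mm across) at the end of the switch lever. The lever turns about a level axis along the block's y, 22 mm above the worktop over the middle of the block, and the ball's centre is 60 mm from that axis; the ball's centre is about 75 mm above the worktop when off or on, 82 mm half way.
- switch_base: white switch block 70 x 50 x 25 mm fixed on the worktop. Origin at the centre of its underside; its x points the way the lever must be pushed to switch on, y along the hinge axis.
- jug: small steel milk jug, 85 mm tall, 76 mm across, with a handle; leave alone. Origin at the centre of its underside.
- tamper: steel coffee tamper standing on its 57 mm disc, 70 mm tall, dark wooden grip; leave alone. Origin under the disc.
- dosing_cup: aluminium dosing cup, 54 mm across, 45 mm tall; leave alone. Origin at the centre of its underside.
- brush: wooden-handled bristle brush lying down, 190 mm long, 20 mm high; leave alone. Origin under its middle, x along it towards the bristles.
- canister: clear canister with a wooden lid, 94 mm across, 116 mm tall; leave alone. Origin at the centre of its underside.
- saucer1: white stoneware espresso saucer, a flat rectangular slab 104 x 56 x 12 mm (all saucers alike), 130 to 210 g; lies flat on the worktop at the start, or is absent. Origin at the centre of its underside, x along the 104 mm side, y along the 56 mm side, z up.
- saucer2: white stoneware espresso saucer, a flat rectangular slab 104 x 56 x 12 mm (all saucers alike), 130 to 210 g; lies flat on the worktop at the start, or is absent. Origin at the centre of its underside, x along the 104 mm side, y along the 56 mm side, z up.
- saucer3: white stoneware espresso saucer, a flat rectangular slab 104 x 56 x 12 mm (all saucers alike), 130 to 210 g; lies flat on the worktop at the start, or is absent. Origin at the centre of its underside, x along the 104 mm side, y along the 56 mm side, z up.
- saucer4: white stoneware espresso saucer, a flat rectangular slab 104 x 56 x 12 mm (all saucers alike), 130 to 210 g; lies flat on the worktop at the start, or is absent. Origin at the centre of its underside, x along the 104 mm side, y along the 56 mm side, z up.
- saucer5: white stoneware espresso saucer, a flat rectangular slab 104 x 56 x 12 mm (all saucers alike), 130 to 210 g; lies flat on the worktop at the start, or is absent. Origin at the centre of its underside, x along the 104 mm side, y along the 56 mm side, z up.
- saucer6: white stoneware espresso saucer, a flat rectangular slab 104 x 56 x 12 mm (all saucers alike), 130 to 210 g; lies flat on the worktop at the start, or is absent. Origin at the centre of its underside, x along the 104 mm side, y along the 56 mm side, z up.

How it is judged:
By the outcome, as a careful person would: the job done as asked, in the order asked, and still so for the second after the job is handed in, with the robot touching nothing.
Of saucer1, saucer2, saucer3, saucer4, saucer5, saucer6 only 4 to 6 are there at a start; the rules pass over those that are not, and their reading is None.
At some moment in a run one of cup may be knocked a few centimetres aside while the robot is not near it.
It also fails if it takes over 210 s, if anything falls off the work surface, if the arm or the gripper's body presses on something with over 40 N, if the wrist force passes 120 N, or if a joint passes its speed limit or range.

## Working session

There is one attempt and no reset: what is moved stays moved. The work goes in short steps, Python scripts to look and compute and a tool call to move; the robot and the scene stay as the last step left them, time stands still between calls to the robot, and variables do not carry over. Pictures are saved under pics/ and viewed, at most 14 in all, crops included, and the job is handed in when it is done.

Besides the shell and the picture viewer there is one more tool, called after "Request:" as name(argument=value, ...), one argument or row to a line, values as JSON. servo_tool: Moves the arm, as the interface text tells. Its arguments: {"type":"object","properties":{"series":{"type":"array"}},"required":["series"]}

```bash
ls; mkdir -p pics
cat > h.py <<'E'
import numpy as np, cv2
from workcell import sensors, imaging, ticket, robot
def cam(n):
    p=imaging.camera_params(n); K=np.array([[p['fx'],0,p['cx']],[0,p['fy'],p['cy']],[0,0,1.]])
    return K,np.array(p['dist_coeffs'],float),np.array(p['R'],float),np.array(p['t'],float)
def cast(n,px,z):
    K,d,R,t=cam(n); u=cv2.undistortPoints(np.array(px,float).reshape(-1,1,2),K,d).reshape(-1,2)
    r=np.c_[u,np.ones(len(u))]@R; C=-R.T@t
    return C+r*((z-C[2])/r[:,2])[:,None]
def proj(n,X):
    K,d,R,t=cam(n); return cv2.projectPoints(np.array(X,float).reshape(-1,1,3),cv2.Rodrigues(R)[0],t,K,d)[0].reshape(-1,2)
def snap(n,f=None):
    im=imaging.get_image(n)[:,:,::-1].copy()
    if f: cv2.imwrite(f'pics/{f}.png',im)
    return im
E
python3 - <<'E'
from h import *
for n in('top','side'):
    snap(n,n+'0'); K,d,R,t=cam(n); print(n,(-R.T@t).round(3),R.round(2).tolist(),K[0,0])
s=sensors.read_state(); print(s['time_s'],s['position'],np.round(s['tool_rot'],3).tolist(),s['finger_gap'],robot.pinch_z)
E
```

```text
pics
top [0.338 0.011 1.006] [[-0.05, -1.0, -0.0], [-0.98, 0.05, -0.21], [0.21, -0.0, -0.98]] 393.22636517189653
side [0.425 0.706 0.659] [[-0.98, -0.2, 0.02], [-0.15, 0.63, -0.76], [0.14, -0.75, -0.64]] 385.5805994060285
0.1 [0.19731578 0.59234947 0.2304399 ] [[-0.949, 0.316, -0.001], [0.316, 0.949, -0.002], [0.0, -0.002, -1.0]] 0.08529384763416578 0.0187
```

View pics/top0.png

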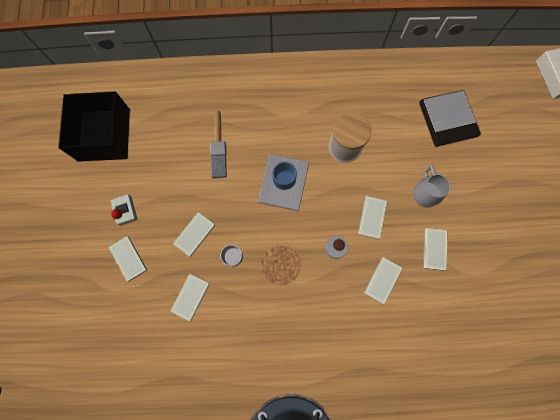

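View pics/side0.png

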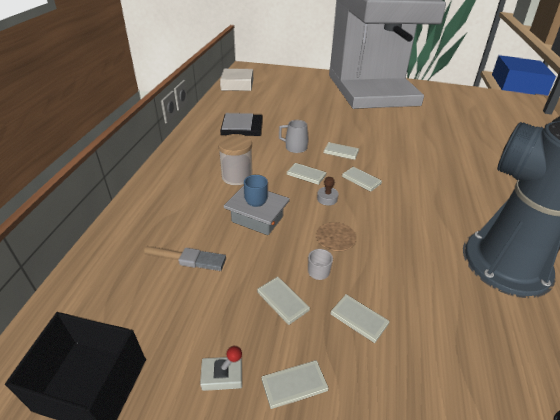

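The top view shows six saucers: (194,234), (127,258), (190,297), (373,217), (435,249) and (383,281). The cup on its warmer is at (284,180), the mat at (281,265) and the switch at (123,210), with its red ball at (116,213). The side view agrees, and nothing is stacked.

```bash
cat >> h.py <<'E'
def rect(c,z,n='top'):
    P=cast(n,c.reshape(-1,2),z)[:,:2]
    (x,y),(w,h),a=cv2.minAreaRect((P*1000).astype(np.float32))
    if w<h: w,h,a=h,w,a+90
    return x,y,w,h,(a+90)%180-90
def blobs(m,amin):
    return [c for c in cv2.findContours(m.astype(np.uint8),cv2.RETR_EXTERNAL,cv2.CHAIN_APPROX_NONE)[0] if cv2.contourArea(c)>amin]
def white(im): 
    b,g,r=[im[:,:,i].astype(int) for i in range(3)]
    return (im.min(2)>150)&(abs(r-b)<45)
def saucers(im,z=.012,n='top'):
    return [(cv2.moments(c)['m10']/cv2.moments(c)['m00'],rect(c,z,n)) for c in blobs(white(im),300)]
E
python3 - <<'E'
from h import *
im=cv2.imread('pics/top0.png')
for p in [(194,234),(284,200),(300,165),(281,160),(285,181),(281,265),(125,201),(116,213)]: print(p,im[p[1],p[0]])
for c in blobs(white(im),200): print(cv2.boundingRect(c),np.round(rect(c,.012),1))
hsv=cv2.cvtColor(im,cv2.COLOR_BGR2HSV)
red=(hsv[...,1]>150)&((hsv[...,0]<8)|(hsv[...,0]>172))
for c in blobs(red[100:350],30): print('red',cv2.minEnclosingCircle(c))
blue=(hsv[...,0]>98)&(hsv[...,0]<125)&(hsv[...,1]>90)
for c in blobs(blue,150): (u,v),r=cv2.minEnclosingCircle(c);print('blue',u,v,r,cast('top',[[u,v]],.12))
E
python3 - <<'E'
import cv2
im=cv2.imread('pics/top0.png')
a=cv2.resize(im[145:220,245:320],(400,400),interpolation=cv2.INTER_CUBIC);b=cv2.resize(im[180:255,95:170],(400,400),interpolation=cv2.INTER_CUBIC)
cv2.imwrite('pics/crop0.png',cv2.hconcat([a,b]))
E
```

```text
(194, 234) [174 187 185]
(284, 200) [143 142 143]
(300, 165) [133 133 133]
(281, 160) [136 134 138]
(285, 181) [120  91  65]
(281, 265) [ 74 115 159]
(125, 201) [175 188 185]
(116, 213) [ 18  24 112]
(171, 274, 37, 47) [349.3 237.4 102.8  54.3 -27.9]
(364, 257, 38, 47) [ 368.4 -247.5  102.7   55.5  -32.4]
(109, 237, 37, 44) [451.9 398.3 101.5  55.   30. ]
(424, 228, 23, 42) [ 440.7 -389.8  102.6   56.9   -8.5]
(173, 213, 41, 43) [507.6 226.4 101.8  53.5 -39.3]
(359, 196, 27, 42) [ 530.6 -235.9  102.4   54.8  -15.8]
(111, 195, 23, 28) [582.4 415.2  66.3  46.6  16.3]
(536, 49, 24, 41) [ 951.6 -797.3  134.6   70.   -13.2]
red ((116.0, 113.4000015258789), 5.2498626708984375)
blue 283.88983154296875 174.7203369140625 13.217530250549316 [[ 0.61987618 -0.01060223  0.12      ]]
```

View pics/crop0.png

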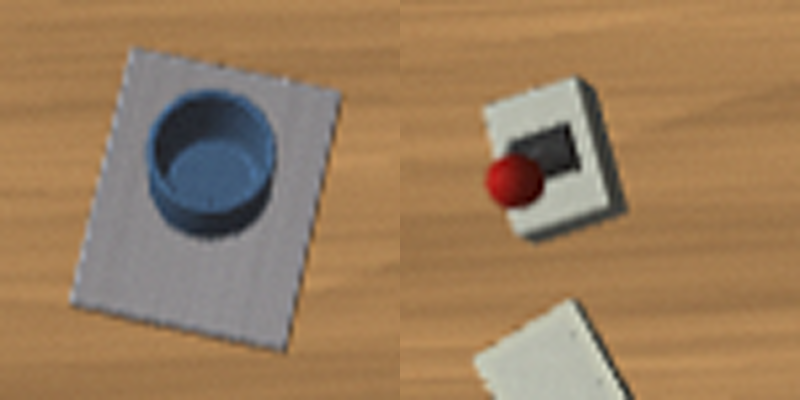

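```bash
cat >> h.py <<'E'
def go(x,y,yaw=None,z=None):
    s=sensors.read_state(); R=np.array(s['tool_rot']); p=np.array(s['position'])
    cy=np.degrees(np.arctan2(R[1,0],R[0,0])); yaw=cy if yaw is None else yaw
    w=-((yaw-cy+90)%180-90)          # turn about tool z (down)
    a=np.radians(cy-w); F=np.array([[np.cos(a),np.sin(a)],[np.sin(a),-np.cos(a)]])
    d=F.T@(np.array([x,y])-p[:2])
    print(f"t {s['time_s']:.1f} pos {p.round(4)} yaw {cy:.1f} gap {s['finger_gap']:.4f} q {np.round(s['qpos'],2)} F {np.round(s['ft_force'],1)}")
    print(f"  turn wz {np.radians(w):.3f} THEN shift tool x {d[0]:.4f} y {d[1]:.4f}"+(f" z {p[2]-z:.4f}" if z is not None else ''))
E
python3 - <<'E'
from h import *
im=cv2.imread('pics/top0.png'); hsv=cv2.cvtColor(im,cv2.COLOR_BGR2HSV)
f=400/75
up=lambda q,o:(np.array(q,float)+.5)/f-.5+o
q=up([(133,48),(341,93),(287,351),(71,303)],(245,145)); P=cast('top',q,.06)[:,:2]
print('plate',P.mean(0),[np.linalg.norm(P[i]-P[i-1]).round(4) for i in range(4)])
print(np.degrees(np.arctan2(*(P[0]-P[3])[::-1])),np.degrees(np.arctan2(*(P[1]-P[2])[::-1])),np.degrees(np.arctan2(*(P[0]-P[1])[::-1]))-90)
print('cup',cast('top',up([(212,149)],(245,145)),.12), [np.linalg.norm(np.diff(cast('top',up([(147,149),(277,149)],(245,145)),.12),axis=0))])
q=up([(484,107),(578,77),(608,205),(524,238)],(95-75,180)); P=cast('top',q,.025)[:,:2]
print('sw',P.mean(0),P.round(3).tolist()); print('tip',cast('top',[[116,213.4]],.075))
b=hsv[230:305,250:315]; g=im[230:305,250:315]
m=(hsv[...,0]<14)&(hsv[...,1]>80); m[:225]=0;m[300:]=0;m[:,:250]=0;m[:,312:]=0
m=cv2.morphologyEx(m.astype(np.uint8),cv2.MORPH_CLOSE,np.ones((5,5)));m=cv2.morphologyEx(m,cv2.MORPH_OPEN,np.ones((5,5)))
for c in blobs(m,200): (u,v),r=cv2.minEnclosingCircle(c);print('mat',u,v,r,cast('top',[[u,v],[u+r,v]],.004))
for n,px,z in(('dosing',(231,251),.045),('tamper',(339,244),.07),('can',(352,130),.116)): print(n,cast('top',[px],z))
E
```

```text
plate [ 0.62128381 -0.01051738] [np.float64(0.1285), np.float64(0.1015), np.float64(0.1284), np.float64(0.1027)]
-15.272904761602124 -14.772968109540455 -15.583785367264824
cup [[ 0.6252199  -0.01193398  0.12      ]] [np.float64(0.057481692627823044)]
sw [0.5783918  0.40828953] [[0.605, 0.441], [0.618, 0.395], [0.553, 0.378], [0.539, 0.419]]
tip [[0.5555268  0.40356518 0.075     ]]
dosing [[0.45467937 0.12659328 0.045     ]]
tamper [[ 0.45648286 -0.13528464  0.07      ]]
can [[ 0.72735663 -0.18191328  0.116     ]]
```

Run:
```python
from h import *
im=cv2.imread('pics/top0.png')
print(cast('top',[[281,265],[262,265],[300,265],[281,246],[281,284]],.004).round(4).tolist())
c=im[235:295,250:312]
cv2.imwrite('pics/mat.png',cv2.resize(c,None,fx=8,fy=8,interpolation=cv2.INTER_CUBIC))
go(.6252,-.0119,-15,.2)
```

```text
[[0.4183, 0.0055, 0.004], [0.4205, 0.0536, 0.004], [0.4161, -0.0426, 0.004], [0.4667, 0.0032, 0.004], [0.3708, 0.0077, 0.004]]
t 0.1 pos [0.1973 0.5923 0.2304] yaw 161.6 gap 0.0853 q [ 1.07  0.53  1.43 -0.    1.18 -0.18] F [-0.2  0.1 -0.7]
  turn wz -0.060 THEN shift tool x -0.5697 y -0.4729 z 0.0304
```

View pics/mat.png

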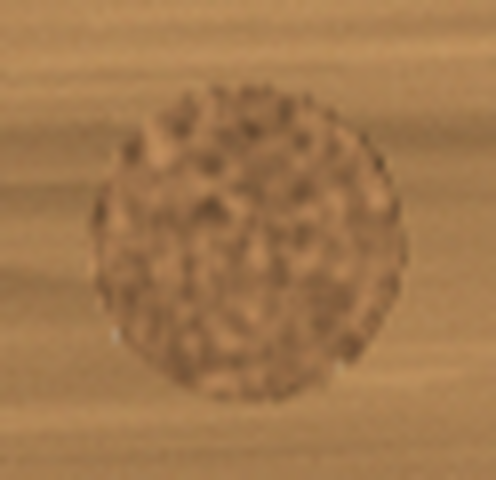

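The mat crop shows the round mat at full-image centre (280.8, 265.1). That puts it at (0.418, 0.006).

Request:
servo_tool(
  series=[
    [1, 0, 0, 0, 0, 0, -0.06],
    [1, -0.04, -0.035, 0, 0, 0, 0],
    [1, -0.04, -0.035, 0, 0, 0, 0],
    [1, -0.04, -0.035, 0, 0, 0, 0],
    [1, -0.04, -0.035, 0, 0, 0, 0],
    [1, -0.04, -0.035, 0, 0, 0, 0],
    [1, -0.04, -0.035, 0, 0, 0, 0],
    [1, -0.04, -0.035, 0, 0, 0, 0],
    [1, -0.04, -0.035, 0, 0, 0, 0],
    [1, -0.04, -0.03, 0, 0, 0, 0],
  ],
)

```text
time_s: 1.35
position: [0.4656, 0.1986, 0.2311]
tool_rot: [[-0.966, 0.259, -0.001], [0.259, 0.966, -0.0], [0.001, -0.0, -1.0]]
ft_force: [1.1, 0.8, -0.3]
finger_gap: 0.0853
finger_force: 0.0
```

Request:
servo_tool(
  series=[
    [1, -0.04, -0.035, 0, 0, 0, 0],
    [1, -0.04, -0.035, 0, 0, 0, 0],
    [1, -0.04, -0.035, 0, 0, 0, 0],
    [1, -0.04, -0.035, 0, 0, 0, 0],
    [1, -0.04, -0.02, 0, 0, 0, 0],
    [1, 0, 0, 0, 0, 0, 0],
  ],
)

```text
time_s: 2.1
position: [0.6191, -0.0089, 0.2307]
tool_rot: [[-0.965, 0.262, 0.001], [0.262, 0.965, -0.001], [-0.002, -0.0, -1.0]]
ft_force: [-0.6, 0.4, 1.2]
finger_gap: 0.0859
finger_force: 0.0
```

Run:
```python
from h import *
go(.6252,-.0119,-15,.076)
```

```text
t 2.1 pos [ 0.6191 -0.0089  0.2307] yaw 164.8 gap 0.0859 q [-0.19  0.52  1.45 -0.    1.17 -1.5 ] F [-0.6  0.4  1.2]
  turn wz -0.004 THEN shift tool x -0.0067 y -0.0013 z 0.1547
```

```bash
cat >> h.py <<'E'
def blue(n,im):
    hsv=cv2.cvtColor(im,cv2.COLOR_BGR2HSV); m=(hsv[...,0]>98)&(hsv[...,0]<125)&(hsv[...,1]>90)
    return [cv2.boundingRect(c) for c in blobs(m,100)]
E
python3 - <<'E'
from h import *
print(blue('side',cv2.imread('pics/side0.png')),blue('side',snap('side','side1')))
E
```

```text
[(244, 175, 23, 31), (492, 56, 64, 39)] [(244, 175, 23, 31), (492, 56, 22, 35)]
```

Cup unmoved; descend and grip.

Request:
servo_tool(
  series=[
    [1, -0.0065, -0.0015, 0.03, 0, 0, 0],
    [1, 0, 0, 0.04, 0, 0, 0],
    [1, 0, 0, 0.04, 0, 0, 0],
    [1, 0, 0, 0.04, 0, 0, 0],
    [1, 0, 0, 0, 0, 0, 0],
    [0, 0, 0, 0, 0, 0, 0],
    [0, 0, 0, 0, 0, 0, 0],
    [0, 0, 0, 0, 0, 0, 0],
    [0, 0, 0, 0, 0, 0, 0],
    [0, 0, 0, 0, 0, 0, 0],
  ],
)

```text
time_s: 3.4
position: [0.6245, -0.0092, 0.0839]
tool_rot: [[-0.966, 0.259, 0.005], [0.259, 0.966, -0.001], [-0.005, 0.001, -1.0]]
ft_force: [-0.6, 0.5, 5.6]
finger_gap: 0.0562
finger_force: 64.5
```

Run:
```python
from h import *
go(.4181,.0061,None,.020)
```

```text
t 3.4 pos [ 0.6245 -0.0092  0.0839] yaw 165.0 gap 0.0562 q [-0.19  0.71  1.55  0.    0.87 -1.5 ] F [-0.6  0.5  5.6]
  turn wz -0.000 THEN shift tool x 0.2033 y -0.0386 z 0.0639
```

Request:
servo_tool(
  series=[
    [0, 0, 0, -0.03, 0, 0, 0],
    [0, 0, 0, -0.05, 0, 0, 0],
    [0, 0.04, -0.0075, 0, 0, 0, 0],
    [0, 0.04, -0.0075, 0, 0, 0, 0],
    [0, 0.04, -0.0075, 0, 0, 0, 0],
    [0, 0.04, -0.0075, 0, 0, 0, 0],
    [0, 0.0435, -0.0085, 0, 0, 0, 0],
    [0, 0, 0, 0.03, 0, 0, 0],
    [0, 0, 0, 0.03, 0, 0, 0],
    [0, 0, 0, 0, 0, 0, 0],
  ],
)

```text
time_s: 4.65
position: [0.4151, 0.0066, 0.1006]
tool_rot: [[-0.966, 0.259, -0.004], [0.259, 0.966, 0.001], [0.004, 0.0, -1.0]]
ft_force: [-0.3, -0.4, -2.0]
finger_gap: 0.0564
finger_force: 64.6
```

Run:
```python
from h import *
go(.4181,.0061,None,.028)
print(blue('top',snap('top','top1')))
```

```text
t 4.7 pos [0.4151 0.0066 0.1006] yaw 165.0 gap 0.0564 q [-0.25  0.51  2.06  0.    0.58 -1.56] F [-0.3 -0.4 -2. ]
  turn wz -0.000 THEN shift tool x -0.0030 y 0.0003 z 0.0726
[]
```

View pics/top1.png

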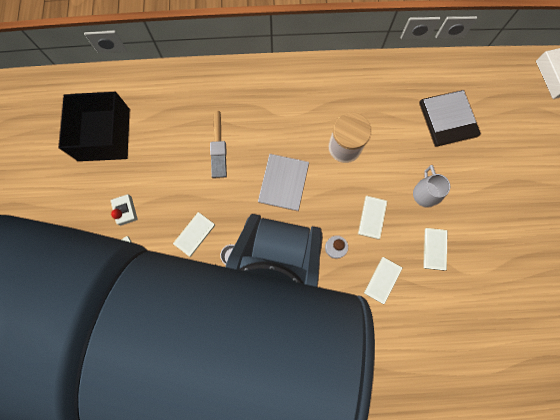

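The arm hides the cup in the top view, and the bare plate is at (284,182). I'll lower the cup to the mat.

Request:
servo_tool(
  series=[
    [0, -0.002, 0, 0.03, 0, 0, 0],
    [0, 0, 0, 0.03, 0, 0, 0],
    [0, 0, 0, 0.0105, 0, 0, 0],
    [0, 0, 0, 0, 0, 0, 0],
    [0, 0, 0, 0, 0, 0, 0],
  ],
)

```text
time_s: 5.32
position: [0.4189, 0.0057, 0.0318]
tool_rot: [[-0.966, 0.259, 0.002], [0.259, 0.966, -0.001], [-0.002, 0.0, -1.0]]
ft_force: [-0.4, 0.4, -2.5]
finger_gap: 0.056
finger_force: 64.6
```

Run:
```python
from h import *
go(.4181,.0061,None,.028)
b=blue('side',snap('side','side2')); print(b)
u,v,w,h=b[0]; print(proj('side',[[.4181,.0061,.004],[.4181,.0061,.064]]))
```

```text
t 5.3 pos [0.4189 0.0057 0.0318] yaw 165.0 gap 0.0560 q [-0.25  0.67  2.09  0.    0.37 -1.56] F [-0.4  0.4 -2.5]
  turn wz -0.000 THEN shift tool x 0.0009 y 0.0002 z 0.0038
[(325, 211, 24, 28)]
[[336.26711911 234.91582761]
 [339.13596923 216.56634106]]
```

Request:
servo_tool(
  series=[
    [0, 0, 0, 0.0035, 0, 0, 0],
    [0, 0, 0, 0, 0, 0, 0],
    [0.8, 0, 0, 0, 0, 0, 0],
    [1, 0, 0, 0, 0, 0, 0],
    [1, 0, 0, 0, 0, 0, 0],
    [1, 0, 0, -0.03, 0, 0, 0],
    [1, 0, 0, -0.05, 0, 0, 0],
    [1, 0, 0, -0.06, 0, 0, 0],
    [1, 0, 0, -0.02, 0, 0, 0],
  ],
)

```text
time_s: 6.5
position: [0.4195, 0.0055, 0.1904]
tool_rot: [[-0.966, 0.259, 0.006], [0.259, 0.966, -0.002], [-0.006, 0.0, -1.0]]
ft_force: [-0.9, 0.4, 0.2]
finger_gap: 0.0857
finger_force: 0.0
```

Run:
```python
from h import *
go(.5306,-.2359,-15.8,.03)
print(blue('side',snap('side','side3')))
```

```text
t 6.5 pos [0.4195 0.0055 0.1904] yaw 165.0 gap 0.0857 q [-0.25  0.32  1.98 -0.    0.84 -1.56] F [-0.9  0.4  0.2]
  turn wz 0.014 THEN shift tool x -0.1726 y -0.2021 z 0.1604
[(325, 210, 24, 30), (492, 56, 52, 38)]
```

Request:
servo_tool(
  series=[
    [1, 0, 0, 0, 0, 0, 0.014],
    [0.8, -0.0345, -0.0405, 0, 0, 0, 0],
    [0.8, -0.0345, -0.0405, 0, 0, 0, 0],
    [0.8, -0.0345, -0.0405, 0, 0, 0, 0],
    [0.8, -0.0345, -0.0405, 0, 0, 0, 0],
    [0.8, -0.0345, -0.0405, 0, 0, 0, 0],
    [0.8, 0, 0, 0.05, 0, 0, 0],
    [0.8, 0, 0, 0.05, 0, 0, 0],
    [0.8, 0, 0, 0, 0, 0, 0],
  ],
)

```text
time_s: 7.68
position: [0.5247, -0.2334, 0.0814]
tool_rot: [[-0.962, 0.273, -0.012], [0.273, 0.962, 0.008], [0.014, 0.005, -1.0]]
ft_force: [0.6, 0.5, 0.6]
finger_gap: 0.068
finger_force: 0.0
```

Run:
```python
from h import *
go(.5306,-.2359,-15.8,.01)
im=snap('top','top2'); snap('side','side4')
print(blue('top',im), cast('top',[[x+(w-1)/2,y+(w-1)/2] for x,y,w,h in blue('top',im)],.064))
```

```text
t 7.7 pos [ 0.5247 -0.2334  0.0814] yaw 164.1 gap 0.0680 q [-0.61  0.67  1.67 -0.    0.81 -1.91] F [0.6 0.5 0.6]
  turn wz -0.001 THEN shift tool x -0.0063 y -0.0008 z 0.0714Traceback (most recent call last):
  File "<stdin>", line 4, in <module>
  File "h.py", line 7, in cast
    K,d,R,t=cam(n); u=cv2.undistortPoints(np.array(px,float).reshape(-1,1,2),K,d).reshape(-1,2)
                      ~~~~~~~~~~~~~~~~~~~^^^^^^^^^^^^^^^^^^^^^^^^^^^^^^^^^^^^^^^^
cv2.error: OpenCV(4.12.0) /io/opencv/modules/calib3d/src/undistort.dispatch.cpp:347: error: (-215:Assertion failed) CV_IS_MAT(_src) && CV_IS_MAT(_dst) && (_src->rows == 1 || _src->cols == 1) && (_dst->rows == 1 || _dst->cols == 1) && _src->cols + _src->rows - 1 == _dst->rows + _dst->cols - 1 && (CV_MAT_TYPE(_src->type) == CV_32FC2 || CV_MAT_TYPE(_src->type) == CV_64FC2) && (CV_MAT_TYPE(_dst->type) == CV_32FC2 || CV_MAT_TYPE(_dst->type) == CV_64FC2) in function 'cvUndistortPointsInternal'
```

View pics/top2.png

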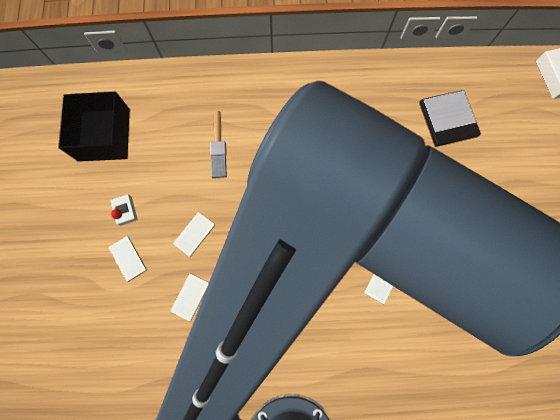

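View pics/side4.png

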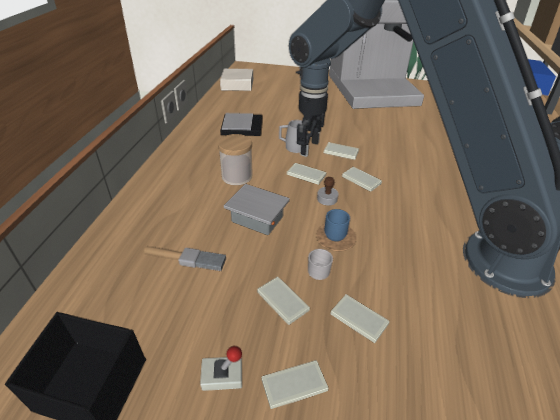

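The top view is blocked by the arm. The side view shows the cup at (337,225) standing on the mat and the gripper above the saucer at (307,173). Descending.

Request:
servo_tool(
  series=[
    [0.8, -0.006, -0.001, 0.03, 0, 0, 0],
    [0.8, 0, 0, 0.03, 0, 0, 0],
    [0.8, 0, 0, 0.01, 0, 0, 0],
    [0.8, 0, 0, 0, 0, 0, 0],
    [0.8, 0, 0, 0.005, 0, 0, 0],
    [0.8, 0, 0, 0, 0, 0, 0],
  ],
)

```text
time_s: 8.52
position: [0.5349, -0.2388, 0.0131]
tool_rot: [[-0.962, 0.272, 0.001], [0.272, 0.962, -0.001], [-0.001, -0.0, -1.0]]
ft_force: [-0.1, -0.6, 0.1]
finger_gap: 0.0684
finger_force: 0.0
```

Run:
```python
from h import *
go(.5306,-.2359,-15.8,.0)
im=snap('side'); cv2.imwrite('pics/c1.png',cv2.resize(im[100:220,250:400],(750,600),interpolation=cv2.INTER_CUBIC))
```

```text
t 8.5 pos [ 0.5349 -0.2388  0.0131] yaw 164.2 gap 0.0684 q [-0.61  0.79  1.67 -0.    0.67 -1.91] F [-0.1 -0.6  0.1]
  turn wz 0.000 THEN shift tool x 0.0050 y 0.0016 z 0.0131
```

View pics/c1.png

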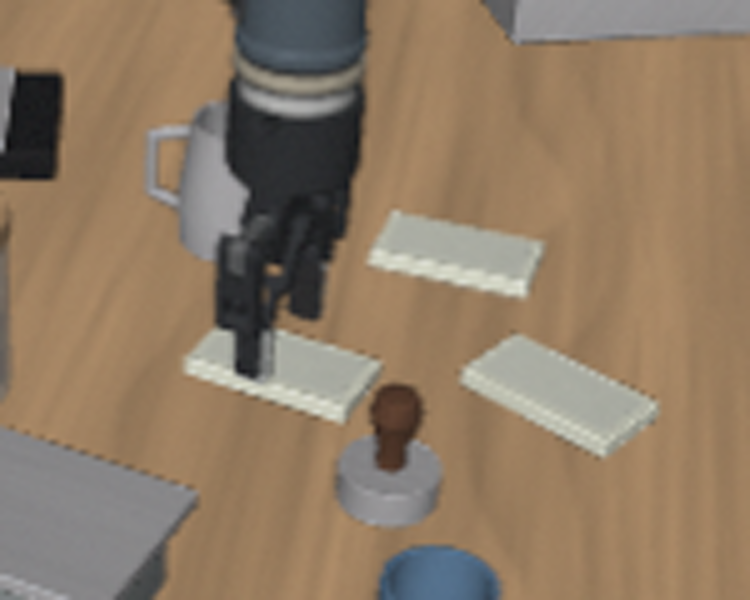

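Request:
servo_tool(
  series=[
    [0.8, 0.005, 0.0015, 0.008, 0, 0, 0],
    [0.8, 0, 0, 0.004, 0, 0, 0],
    [0.8, 0, 0, 0.002, 0, 0, 0],
    [0.8, 0, 0, 0, 0, 0, 0],
    [0.8, 0, 0, 0, 0, 0, 0],
  ],
)

```text
time_s: 9.2
position: [0.5303, -0.2359, -0.0017]
tool_rot: [[-0.962, 0.272, 0.0], [0.272, 0.962, -0.0], [-0.0, -0.0, -1.0]]
ft_force: [0.3, -0.4, -0.3]
finger_gap: 0.0683
finger_force: 0.0
```

Run:
```python
from h import *
go(.5306,-.2359,-15.8,.0)
```

```text
t 9.2 pos [ 0.5303 -0.2359 -0.0017] yaw 164.2 gap 0.0683 q [-0.61  0.81  1.69 -0.    0.64 -1.91] F [ 0.3 -0.4 -0.3]
  turn wz -0.000 THEN shift tool x -0.0003 y 0.0001 z -0.0017
```

Request:
servo_tool(
  series=[
    [0, 0, 0, 0, 0, 0, 0],
    [0, 0, 0, 0, 0, 0, 0],
    [0, 0, 0, 0, 0, 0, 0],
    [0, 0, 0, 0, 0, 0, 0],
  ],
)

```text
time_s: 9.7
position: [0.5306, -0.2361, -0.001]
tool_rot: [[-0.962, 0.272, 0.001], [0.272, 0.962, -0.001], [-0.001, -0.0, -1.0]]
ft_force: [-0.2, 0.1, 6.5]
finger_gap: 0.0544
finger_force: 64.5
```

Run:
```python
from h import *
go(.6213,-.0105,-15.2,.08)
im=snap('side'); cv2.imwrite('pics/c2.png',cv2.resize(im[130:200,260:350],(720,560),interpolation=cv2.INTER_CUBIC))
```

```text
t 9.7 pos [ 0.5306 -0.2361 -0.001 ] yaw 164.2 gap 0.0544 q [-0.61  0.81  1.69 -0.    0.64 -1.91] F [-0.2  0.1  6.5]
  turn wz -0.010 THEN shift tool x -0.0284 y 0.2415 z -0.0810
```

View pics/c2.png

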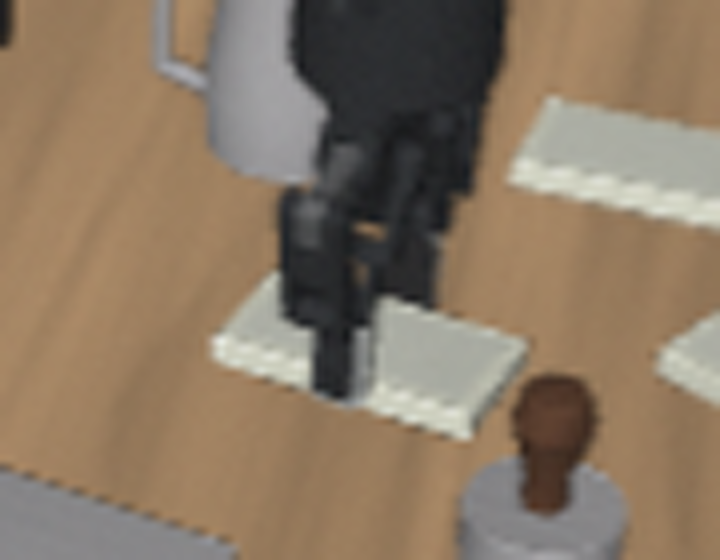

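Request:
servo_tool(
  series=[
    [0, 0, 0, -0.04, 0, 0, 0],
    [0, 0, 0, -0.06, 0, 0, -0.01],
    [0, -0.0055, 0.048, 0, 0, 0, 0],
    [0, -0.0055, 0.048, 0, 0, 0, 0],
    [0, -0.0055, 0.048, 0, 0, 0, 0],
    [0, -0.0055, 0.048, 0, 0, 0, 0],
    [0, -0.0055, 0.048, 0, 0, 0, 0],
    [0, 0, 0, 0, 0, 0, 0],
    [0, 0, 0, 0, 0, 0, 0],
  ],
)

```text
time_s: 10.88
position: [0.6188, -0.0113, 0.0975]
tool_rot: [[-0.965, 0.262, -0.002], [0.262, 0.965, -0.0], [0.002, -0.001, -1.0]]
ft_force: [0.6, 0.1, -2.7]
finger_gap: 0.0541
finger_force: 64.6
```

Run:
```python
from h import *
go(.6213,-.0105,-15.2,.06)
im=snap('side','s5'); 
for p,r in saucers(im,.1,'side'): print(round(p),np.round(r,1))
s=sensors.read_state();cv2.imwrite('pics/c3.png',cv2.resize(im[120:250,190:340],(750,600),interpolation=cv2.INTER_CUBIC))
```

```text
t 10.9 pos [ 0.6188 -0.0113  0.0975] yaw 164.8 gap 0.0541 q [-0.2   0.69  1.55 -0.    0.9  -1.5 ] F [ 0.6  0.1 -2.7]
  turn wz 0.000 THEN shift tool x -0.0022 y 0.0014 z 0.0375
294 [448.2 441.8  89.4  50.7  29.3]
219 [560.2 450.1  58.1  50.1  17. ]
360 [360.5 303.8  89.1  52.7 -28.5]
283 [496.6 294.1  90.8  50.  -39.2]
319 [443.8 195.8  78.1  30.5  89.6]
266 [604.6 -12.5  70.6  65.6  78.9]
361 [ 377.9 -112.7   90.1   56.6  -32.5]
341 [ 439.  -235.1   87.2   61.3   -9.2]
448 [   11.6 -1004.8   353.2   130.5    67.1]
319 [ 578.  -982.8  270.2  122.7   76.5]
190 [ 1314.9 -1235.   1657.2  1231.9   -77.5]
17 [ 2788.4 -1739.7   779.4   317.8   -46.3]
```

View pics/c3.png

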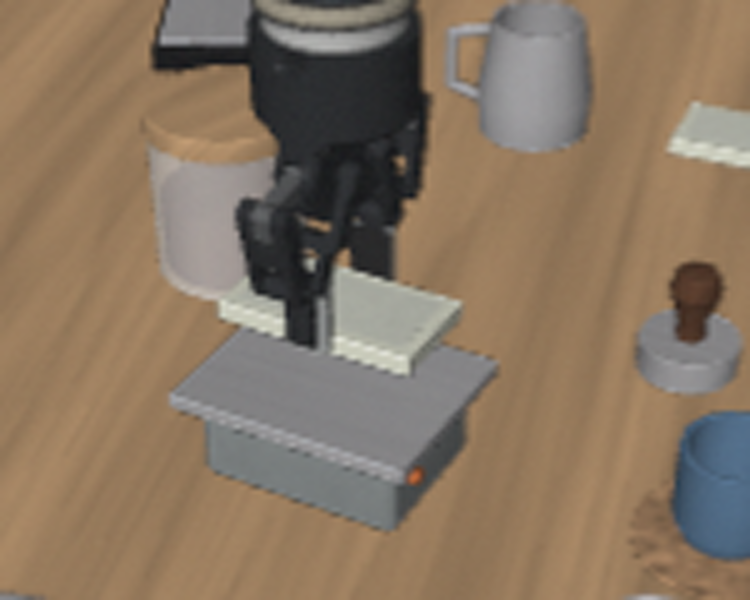

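Side crop: the saucer is level in the fingers above the plate, with corners at (218,310), (410,372) and (462,305). Placing it now.

Request:
servo_tool(
  series=[
    [0, -0.002, 0.001, 0.02, 0, 0, 0],
    [0, 0, 0, 0.0145, 0, 0, 0],
    [0, 0, 0, 0, 0, 0, 0],
    [0, 0, 0, 0, 0, 0, 0],
  ],
)

```text
time_s: 11.42
position: [0.6218, -0.0113, 0.0634]
tool_rot: [[-0.965, 0.263, -0.0], [0.263, 0.965, 0.0], [0.001, -0.0, -1.0]]
ft_force: [-0.0, -0.8, -1.9]
finger_gap: 0.0544
finger_force: 64.5
```

Run:
```python
from h import *
go(.6213,-.0105,-15.2,.059)
```

```text
t 11.4 pos [ 0.6218 -0.0113  0.0634] yaw 164.7 gap 0.0544 q [-0.2   0.74  1.56  0.    0.84 -1.5 ] F [-0.  -0.8 -1.9]
  turn wz -0.001 THEN shift tool x 0.0007 y 0.0007 z 0.0044
```

Request:
servo_tool(
  series=[
    [0, 0.0005, 0.0005, 0.004, 0, 0, 0],
    [0, 0, 0, 0, 0, 0, 0],
    [0, 0, 0, 0, 0, 0, 0],
    [0.8, 0, 0, 0, 0, 0, 0],
    [0.8, 0, 0, 0, 0, 0, 0],
    [0.8, 0, 0, -0.02, 0, 0, 0],
    [0.8, 0, 0, -0.05, 0, 0, 0],
    [0.8, 0, 0, -0.03, 0, 0, 0],
  ],
)

```text
time_s: 12.42
position: [0.6226, -0.0106, 0.1623]
tool_rot: [[-0.965, 0.263, 0.003], [0.263, 0.965, -0.001], [-0.003, 0.0, -1.0]]
ft_force: [-0.5, -0.4, 0.6]
finger_gap: 0.0685
finger_force: 0.0
```

Run:
```python
from h import *
go(.3684,-.2475,-32.4)
go(.4407,-.3898,-8.5,.0)
```

```text
t 12.4 pos [ 0.6226 -0.0106  0.1623] yaw 164.8 gap 0.0685 q [-0.2   0.6   1.51  0.    1.03 -1.5 ] F [-0.5 -0.4  0.6]
  turn wz 0.300 THEN shift tool x 0.0877 y -0.3363
t 12.4 pos [ 0.6226 -0.0106  0.1623] yaw 164.8 gap 0.0685 q [-0.2   0.6   1.51  0.    1.03 -1.5 ] F [-0.5 -0.4  0.6]
  turn wz -0.117 THEN shift tool x 0.1239 y -0.4020 z 0.1623
```

Request:
servo_tool(
  series=[
    [0.8, 0, 0, 0, 0, 0, -0.117],
    [0.8, 0.0155, -0.05, 0, 0, 0, 0],
    [0.8, 0.0155, -0.05, 0, 0, 0, 0],
    [0.8, 0.0155, -0.05, 0, 0, 0, 0],
    [0.8, 0.0155, -0.05, 0, 0, 0, 0],
    [0.8, 0.0155, -0.05, 0, 0, 0, 0],
    [0.8, 0.0155, -0.05, 0, 0, 0, 0],
    [0.8, 0.0155, -0.05, 0, 0, 0, 0],
    [0.8, 0.0155, -0.05, 0, 0, 0, 0],
    [0.8, 0, 0, 0.06, 0, 0, 0],
  ],
)

```text
time_s: 13.68
position: [0.4416, -0.3963, 0.1041]
tool_rot: [[-0.988, 0.153, 0.01], [0.153, 0.988, -0.014], [-0.012, -0.012, -1.0]]
ft_force: [0.8, -0.0, -0.8]
finger_gap: 0.0683
finger_force: 0.0
```

Request:
servo_tool(
  series=[
    [0.8, 0, 0, 0.04, 0, 0, 0],
    [0.8, 0, 0, 0, 0, 0, 0],
    [0.8, 0, 0, 0, 0, 0, 0],
  ],
)

```text
time_s: 14.05
position: [0.4405, -0.3884, 0.0611]
tool_rot: [[-0.989, 0.148, 0.001], [0.148, 0.989, -0.002], [-0.002, -0.002, -1.0]]
ft_force: [0.7, -0.8, -0.6]
finger_gap: 0.0689
finger_force: 0.0
```

Run:
```python
from h import *
go(.4407,-.3898,-8.5,.0005)
im=snap('top','top3'); sd=snap('side','side6')
print('top blue',blue('top',im),'side',blue('side',sd))
for p,r in saucers(im,.072): print(round(p),np.round(r,1))
```

```text
t 14.1 pos [ 0.4405 -0.3884  0.0611] yaw 171.5 gap 0.0689 q [-0.91  0.71  1.66 -0.    0.77 -2.34] F [ 0.7 -0.8 -0.6]
  turn wz -0.000 THEN shift tool x -0.0004 y -0.0013 z 0.0606
top blue [(270, 251, 23, 24)] side [(325, 210, 24, 30), (500, 56, 56, 39)]
189 [348.7 223.7  96.8  51.  -27.9]
336 [ 452.5 -126.9   51.5   45.1  -48.6]
127 [445.4 375.   96.6  51.9  30. ]
193 [497.4 213.4  97.4  51.5 -39.1]
283 [618.3  -8.8 124.8 100.2 -15.2]
551 [ 902.2 -745.6  158.2   65.8  -13.2]
```

```bash
cat >> h.py <<'E'
def pile(im,z):
    b,g,r=[im[:,:,i].astype(int) for i in range(3)]
    m=(im.min(2)>100)&(g-b>5)&(abs(g-r)<14); m[:130]=0;m[230:]=0;m[:,:240]=0;m[:,330:]=0
    for c in blobs(m,300): print('pile',np.round(rect(c,z),1))
    m=(im.min(2)>100)&(abs(r-b)<40); m[:130]=0;m[230:]=0;m[:,:240]=0;m[:,318:]=0
    for c in blobs(m,300): print('plate',np.round(rect(c,.06),1))
E
python3 - <<'E'
from h import *
im=cv2.imread('pics/top3.png')
pile(im,.072)
print(cast('top',[[281,262.5]],.064))
cv2.imwrite('pics/c4.png',cv2.resize(im[145:295,245:320],(300,600),interpolation=cv2.INTER_CUBIC))
E
```

```text
pile [621.8  -9.3 106.8  56.4 -15. ]
plate [621.9  -9.6 130.4 102.5 -15.3]
[[0.41940379 0.00553027 0.064     ]]
```

Request:
servo_tool(
  series=[
    [0.8, -0.0005, -0.001, 0.03, 0, 0, 0],
    [0.8, 0, 0, 0.025, 0, 0, 0],
    [0.8, 0, 0, 0.005, 0, 0, 0],
    [0.8, 0, 0, 0, 0, 0, 0],
    [0.8, 0, 0, 0, 0, 0, 0],
  ],
)

```text
time_s: 14.78
position: [0.4407, -0.3894, 0.0013]
tool_rot: [[-0.989, 0.148, 0.002], [0.148, 0.989, -0.002], [-0.002, -0.002, -1.0]]
ft_force: [0.7, 0.0, 0.6]
finger_gap: 0.0684
finger_force: 0.0
```

Run:
```python
from h import *
go(.4407,-.3898,-8.5,.0005)
```

```text
t 14.8 pos [ 0.4407 -0.3894  0.0013] yaw 171.5 gap 0.0684 q [-0.91  0.81  1.67 -0.    0.65 -2.34] F [0.7 0.  0.6]
  turn wz -0.000 THEN shift tool x -0.0000 y -0.0004 z 0.0008
```

Request:
servo_tool(
  series=[
    [0, 0, 0, 0, 0, 0, 0],
    [0, 0, 0, 0, 0, 0, 0],
    [0, 0, 0, 0, 0, 0, 0],
    [0, 0, 0, 0, 0, 0, 0],
    [0, 0, 0, -0.05, 0, 0, 0],
    [0, 0, 0, -0.06, 0, 0, 0],
    [0, 0, 0, -0.05, 0, 0, 0.117],
    [0, 0, 0, 0, 0, 0, 0],
    [0, 0, 0, 0, 0, 0, 0],
  ],
)

```text
time_s: 15.9
position: [0.4393, -0.3878, 0.1594]
tool_rot: [[-0.965, 0.262, -0.001], [0.262, 0.965, 0.001], [0.001, 0.001, -1.0]]
ft_force: [-0.5, 0.8, -2.4]
finger_gap: 0.054
finger_force: 65.0
```

Run:
```python
from h import *
go(.622,-.0106,-15.2,.0763)
```

```text
t 15.9 pos [ 0.4393 -0.3878  0.1594] yaw 164.8 gap 0.0540 q [-0.91  0.57  1.6   0.    0.98 -2.22] F [-0.5  0.8 -2.4]
  turn wz 0.000 THEN shift tool x -0.0774 y 0.4119 z 0.0831
```

Request:
servo_tool(
  series=[
    [0, -0.01, 0.0515, 0, 0, 0, 0],
    [0, -0.01, 0.0515, 0, 0, 0, 0],
    [0, -0.01, 0.0515, 0, 0, 0, 0],
    [0, -0.01, 0.0515, 0, 0, 0, 0],
    [0, -0.01, 0.0515, 0, 0, 0, 0],
    [0, -0.01, 0.0515, 0, 0, 0, 0],
    [0, -0.01, 0.0515, 0, 0, 0, 0],
    [0, -0.0075, 0.0515, 0, 0, 0, 0],
    [0, 0, 0, 0.04, 0, 0, 0],
    [0, 0, 0, 0.02, 0, 0, 0],
  ],
)

```text
time_s: 17.15
position: [0.6199, -0.0097, 0.0952]
tool_rot: [[-0.966, 0.26, -0.008], [0.26, 0.966, 0.002], [0.008, -0.001, -1.0]]
ft_force: [-0.6, 0.2, -2.3]
finger_gap: 0.0534
finger_force: 64.9
```

Request:
servo_tool(
  series=[
    [0, 0, 0, 0, 0, 0, 0],
    [0, 0, 0, 0, 0, 0, 0],
    [0, 0, 0, 0, 0, 0, 0],
  ],
)

```text
time_s: 17.52
position: [0.6236, -0.0119, 0.1006]
tool_rot: [[-0.965, 0.263, 0.002], [0.263, 0.965, -0.0], [-0.002, 0.0, -1.0]]
ft_force: [0.3, 0.8, -0.9]
finger_gap: 0.0536
finger_force: 65.0
```

Run:
```python
from h import *
go(.622,-.0106,-15.2,.0763)
```

```text
t 17.5 pos [ 0.6236 -0.0119  0.1006] yaw 164.8 gap 0.0536 q [-0.2   0.69  1.54  0.    0.91 -1.5 ] F [ 0.3  0.8 -0.9]
  turn wz -0.001 THEN shift tool x 0.0019 y 0.0008 z 0.0243
```

Request:
servo_tool(
  series=[
    [0, 0.0015, 0.001, 0.02, 0, 0, 0],
    [0, 0, 0, 0, 0, 0, 0],
    [0, 0, 0, 0, 0, 0, 0],
    [0, 0, 0, 0, 0, 0, 0],
  ],
)

```text
time_s: 18.02
position: [0.6225, -0.0103, 0.0808]
tool_rot: [[-0.965, 0.263, 0.002], [0.263, 0.965, -0.0], [-0.002, 0.0, -1.0]]
ft_force: [-0.3, -0.3, -2.2]
finger_gap: 0.0539
finger_force: 64.9
```

Run:
```python
from h import *
go(.622,-.0106,-15.2,.0733)
```

```text
t 18.0 pos [ 0.6225 -0.0103  0.0808] yaw 164.8 gap 0.0539 q [-0.2   0.72  1.56  0.    0.87 -1.5 ] F [-0.3 -0.3 -2.2]
  turn wz -0.001 THEN shift tool x 0.0004 y -0.0004 z 0.0075
```

Request:
servo_tool(
  series=[
    [0, 0, 0, 0.0075, 0, 0, 0],
    [0, 0, 0, 0, 0, 0, 0],
    [0, 0, 0, 0, 0, 0, 0],
    [0.8, 0, 0, 0, 0, 0, 0],
    [0.8, 0, 0, 0, 0, 0, 0],
    [0.8, 0, 0, -0.02, 0, 0, 0],
    [0.8, 0, 0, -0.05, 0, 0, 0],
    [0.8, 0, 0, -0.01, 0, 0, 0.15],
    [0.8, 0, 0, 0, 0, 0, 0.15],
    [0.8, 0, 0, 0, 0, 0, 0],
  ],
)

```text
time_s: 19.27
position: [0.6217, -0.0101, 0.1523]
tool_rot: [[-0.845, 0.535, -0.0], [0.535, 0.845, -0.0], [0.0, -0.0, -1.0]]
ft_force: [0.3, -0.4, -0.3]
finger_gap: 0.0681
finger_force: 0.0
```

Run:
```python
from h import *
go(.3684,-.2475,-32.4,.0005)
```

```text
t 19.3 pos [ 0.6217 -0.0101  0.1523] yaw 147.7 gap 0.0681 q [-0.2   0.62  1.51 -0.    1.01 -1.2 ] F [ 0.3 -0.4 -0.3]
  turn wz 0.001 THEN shift tool x 0.0866 y -0.3362 z 0.1518
```

Request:
servo_tool(
  series=[
    [0.8, 0.0125, -0.048, 0, 0, 0, 0],
    [0.8, 0.0125, -0.048, 0, 0, 0, 0],
    [0.8, 0.0125, -0.048, 0, 0, 0, 0],
    [0.8, 0.0125, -0.048, 0, 0, 0, 0],
    [0.8, 0.0125, -0.048, 0, 0, 0, 0],
    [0.8, 0.0125, -0.048, 0, 0, 0, 0],
    [0.8, 0.0115, -0.048, 0, 0, 0, 0],
    [0.8, 0, 0, 0.06, 0, 0, 0],
    [0.8, 0, 0, 0.04, 0, 0, 0],
    [0.8, 0, 0, 0, 0, 0, 0],
  ],
)

```text
time_s: 20.52
position: [0.367, -0.246, 0.05]
tool_rot: [[-0.845, 0.535, -0.005], [0.535, 0.845, 0.005], [0.007, 0.002, -1.0]]
ft_force: [0.8, -0.9, 0.1]
finger_gap: 0.0679
finger_force: 0.0
```

Request:
servo_tool(
  series=[
    [0.8, 0, 0, 0, 0, 0, 0],
    [0.8, 0, 0, 0, 0, 0, 0],
  ],
)

```text
time_s: 20.78
position: [0.3696, -0.248, 0.0538]
tool_rot: [[-0.845, 0.535, 0.002], [0.535, 0.845, -0.003], [-0.003, -0.001, -1.0]]
ft_force: [-0.2, -1.3, -0.9]
finger_gap: 0.0683
finger_force: 0.0
```

Run:
```python
from h import *
go(.3684,-.2475,-32.4,.0005)
im=snap('top','top4'); sd=snap('side','side7')
print('top blue',blue('top',im),'side',blue('side',sd)); pile(im,.084)
```

```text
t 20.8 pos [ 0.3696 -0.248   0.0538] yaw 147.7 gap 0.0683 q [-0.84  0.63  2.02 -0.    0.49 -1.85] F [-0.2 -1.3 -0.9]
  turn wz 0.001 THEN shift tool x 0.0013 y -0.0002 z 0.0533
top blue [(270, 251, 23, 24)] side [(325, 210, 24, 30), (515, 58, 41, 37)]
pile [621.2  -8.7 111.2  56.2 -15.1]
plate [621.7  -9.7 130.6 102.7 -15.2]
```

```bash
cat >> h.py <<'E'
def edges(im,z,a=-15.2):
    b,g,r=[im[:,:,i].astype(int) for i in range(3)]
    e=np.radians(a); A=np.array([[np.cos(e),np.sin(e)],[-np.sin(e),np.cos(e)]])
    for nm,m,zz in (('pile',(im.min(2)>100)&(g-b>5)&(abs(g-r)<14),z),('plate',(im.min(2)>100)&(abs(r-b)<40),.06)):
        m[:130]=0;m[230:]=0;m[:,:240]=0;m[:,318:]=0
        for c in blobs(m,300):
            P=cast('top',c.reshape(-1,2),zz)[:,:2]@A.T*1000
            L=[np.sort(P[:,0])[-10],np.sort(P[:,0])[10],np.sort(P[:,1])[-20],np.sort(P[:,1])[20]]
            print(nm,'far/near/left/right',np.round(L,1))
E
python3 - <<'E'
from h import *
edges(cv2.imread('pics/top3.png'),.072); edges(cv2.imread('pics/top4.png'),.084)
e=np.radians(-15.2); print(.622*np.cos(e)-.0106*np.sin(e),-.622*np.sin(e)-.0106*np.cos(e))
E
```

```text
pile far/near/left/right [654.6 550.6 181.  127.3]
plate far/near/left/right [666.7 538.  204.2 103.5]
pile far/near/left/right [654.3 547.5 181.4 127.5]
plate far/near/left/right [666.6 538.  204.2 103.4]
0.603019464855371 0.15285249427321135
```

Request:
servo_tool(
  series=[
    [0.8, 0.001, 0, 0.03, 0, 0, 0],
    [0.8, 0, 0, 0.018, 0, 0, 0],
    [0.8, 0, 0, 0.005, 0, 0, 0],
    [0.8, 0, 0, 0, 0, 0, 0],
    [0.8, 0, 0, 0, 0, 0, 0],
  ],
)

```text
time_s: 21.5
position: [0.3682, -0.2472, 0.0001]
tool_rot: [[-0.844, 0.536, 0.001], [0.536, 0.844, -0.001], [-0.001, -0.0, -1.0]]
ft_force: [0.3, 0.1, -0.4]
finger_gap: 0.0687
finger_force: 0.0
```

Run:
```python
from h import *
go(.3684,-.2475,-32.4,.0005)
```

```text
t 21.5 pos [ 3.682e-01 -2.472e-01  1.000e-04] yaw 147.6 gap 0.0687 q [-0.84  0.75  2.04 -0.    0.35 -1.85] F [ 0.3  0.1 -0.4]
  turn wz -0.000 THEN shift tool x -0.0004 y -0.0001 z -0.0004
```

Request:
servo_tool(
  series=[
    [0, 0, 0, 0, 0, 0, 0],
    [0, 0, 0, 0, 0, 0, 0],
    [0, 0, 0, 0, 0, 0, 0],
    [0, 0, 0, 0, 0, 0, 0],
    [0, 0, 0, -0.05, 0, 0, 0],
    [0, 0, 0, -0.06, 0, 0, 0],
    [0, 0, 0, -0.05, 0, 0, -0.15],
    [0, 0, 0, 0, 0, 0, -0.15],
    [0, 0, 0, 0, 0, 0, 0],
    [0, 0, 0, 0, 0, 0, 0],
  ],
)

```text
time_s: 22.75
position: [0.3672, -0.2462, 0.1588]
tool_rot: [[-0.964, 0.265, -0.001], [0.265, 0.964, 0.001], [0.002, 0.001, -1.0]]
ft_force: [-0.5, 0.2, -0.8]
finger_gap: 0.0539
finger_force: 65.4
```

Run:
```python
from h import *
go(.622,-.0106,-15.2,.0845)
```

```text
t 22.8 pos [ 0.3672 -0.2462  0.1588] yaw 164.7 gap 0.0539 q [-0.84  0.41  1.95  0.    0.78 -2.15] F [-0.5  0.2 -0.8]
  turn wz -0.003 THEN shift tool x -0.1841 y 0.2942 z 0.0743
```

Request:
servo_tool(
  series=[
    [0, -0.0265, 0.042, 0, 0, 0, -0.002],
    [0, -0.0265, 0.042, 0, 0, 0, 0],
    [0, -0.0265, 0.042, 0, 0, 0, 0],
    [0, -0.0265, 0.042, 0, 0, 0, 0],
    [0, -0.0265, 0.042, 0, 0, 0, 0],
    [0, -0.0265, 0.042, 0, 0, 0, 0],
    [0, -0.0255, 0.042, 0, 0, 0, 0],
    [0, 0, 0, 0.04, 0, 0, 0],
    [0, 0, 0, 0.02, 0, 0, 0],
    [0, 0, 0, 0, 0, 0, 0],
  ],
)

```text
time_s: 24.0
position: [0.6201, -0.0106, 0.0959]
tool_rot: [[-0.965, 0.262, -0.008], [0.262, 0.965, 0.001], [0.008, -0.001, -1.0]]
ft_force: [0.5, 0.1, -2.6]
finger_gap: 0.0542
finger_force: 65.4
```

Request:
servo_tool(
  series=[
    [0, 0, 0, 0, 0, 0, 0],
    [0, 0, 0, 0, 0, 0, 0],
    [0, 0, 0, 0, 0, 0, 0],
  ],
)

```text
time_s: 24.38
position: [0.6232, -0.0115, 0.1003]
tool_rot: [[-0.965, 0.261, 0.002], [0.261, 0.965, -0.0], [-0.002, 0.0, -1.0]]
ft_force: [0.1, 0.8, -1.0]
finger_gap: 0.0538
finger_force: 65.4
```

Run:
```python
from h import *
go(.622,-.0106,-15.2,.0845)
```

```text
t 24.4 pos [ 0.6232 -0.0115  0.1003] yaw 164.9 gap 0.0538 q [-0.2   0.69  1.54  0.    0.91 -1.5 ] F [ 0.1  0.8 -1. ]
  turn wz 0.001 THEN shift tool x 0.0014 y 0.0005 z 0.0158
```

Request:
servo_tool(
  series=[
    [0, 0.001, 0.0005, 0.01, 0, 0, 0],
    [0, 0, 0, 0, 0, 0, 0],
    [0, 0, 0, 0, 0, 0, 0],
    [0, 0, 0, 0, 0, 0, 0],
  ],
)

```text
time_s: 24.88
position: [0.6219, -0.0105, 0.0894]
tool_rot: [[-0.965, 0.261, 0.0], [0.261, 0.965, -0.0], [-0.0, 0.0, -1.0]]
ft_force: [-0.5, 0.4, -1.1]
finger_gap: 0.0541
finger_force: 65.4
```

Run:
```python
from h import *
go(.622,-.0106,-15.2,.0845)
go(.5076,.2264,-39.3)
```

```text
t 24.9 pos [ 0.6219 -0.0105  0.0894] yaw 164.9 gap 0.0541 q [-0.2   0.7   1.55  0.    0.89 -1.5 ] F [-0.5  0.4 -1.1]
  turn wz 0.002 THEN shift tool x -0.0001 y -0.0001 z 0.0049
t 24.9 pos [ 0.6219 -0.0105  0.0894] yaw 164.9 gap 0.0541 q [-0.2   0.7   1.55  0.    0.89 -1.5 ] F [-0.5  0.4 -1.1]
  turn wz 0.422 THEN shift tool x 0.2385 y 0.1109
```

Request:
servo_tool(
  series=[
    [0, 0, 0, 0.005, 0, 0, 0.001],
    [0, 0, 0, 0, 0, 0, 0],
    [0, 0, 0, 0, 0, 0, 0],
    [0.8, 0, 0, 0, 0, 0, 0],
    [0.8, 0, 0, 0, 0, 0, 0],
    [0.8, 0, 0, -0.02, 0, 0, 0],
    [0.8, 0, 0, -0.05, 0, 0, 0],
    [0.8, 0, 0, 0, 0, 0, 0.14],
    [0.8, 0, 0, 0, 0, 0, 0.14],
    [0.8, 0, 0, 0, 0, 0, 0.141],
  ],
)

```text
time_s: 26.12
position: [0.6216, -0.0104, 0.1544]
tool_rot: [[-0.771, 0.637, -0.0], [0.637, 0.771, 0.0], [0.0, -0.0, -1.0]]
ft_force: [-0.6, 0.1, -0.3]
finger_gap: 0.0681
finger_force: 0.0
```

Request:
servo_tool(
  series=[
    [0.8, 0.048, 0.022, 0, 0, 0, 0],
    [0.8, 0.048, 0.022, 0, 0, 0, 0],
    [0.8, 0.048, 0.022, 0, 0, 0, 0],
    [0.8, 0.048, 0.022, 0, 0, 0, 0],
    [0.8, 0.046, 0.022, 0, 0, 0, 0],
    [0.8, 0, 0, 0.05, 0, 0, 0],
    [0.8, 0, 0, 0.05, 0, 0, 0],
    [0.8, 0, 0, 0, 0, 0, 0],
    [0.8, 0, 0, 0, 0, 0, 0],
    [0.8, 0, 0, 0, 0, 0, 0],
  ],
)

```text
time_s: 27.38
position: [0.509, 0.2256, 0.0566]
tool_rot: [[-0.774, 0.634, 0.004], [0.634, 0.774, 0.001], [-0.003, 0.004, -1.0]]
ft_force: [-1.1, -0.0, 0.4]
finger_gap: 0.0685
finger_force: 0.0
```

Run:
```python
from h import *
go(.5076,.2264,-39.3,.0005)
im=snap('top','top5'); sd=snap('side','side8')
print('top blue',blue('top',im),'side',blue('side',sd)); edges(im,.096)
```

```text
t 27.4 pos [0.509  0.2256 0.0566] yaw 140.7 gap 0.0685 q [ 0.22  0.7   1.74  0.    0.7  -0.67] F [-1.1 -0.   0.4]
  turn wz -0.000 THEN shift tool x 0.0016 y -0.0003 z 0.0561
top blue [(270, 251, 23, 24)] side [(325, 210, 24, 30), (492, 56, 45, 38)]
pile far/near/left/right [654.2 544.6 181.1 127.1]
plate far/near/left/right [667.1 538.  204.2 103.4]
```

Request:
servo_tool(
  series=[
    [0.8, 0.001, 0, 0.03, 0, 0, 0],
    [0.8, 0, 0, 0.021, 0, 0, 0],
    [0.8, 0, 0, 0.005, 0, 0, 0],
    [0.8, 0, 0, 0, 0, 0, 0],
    [0.8, 0, 0, 0, 0, 0, 0],
  ],
)

```text
time_s: 28.1
position: [0.5073, 0.2262, -0.0006]
tool_rot: [[-0.774, 0.633, 0.002], [0.633, 0.774, 0.0], [-0.001, 0.002, -1.0]]
ft_force: [-1.1, -0.1, 0.9]
finger_gap: 0.068
finger_force: 0.0
```

Run:
```python
from h import *
go(.5076,.2264,-39.3,.0005)
```

```text
t 28.1 pos [ 0.5073  0.2262 -0.0006] yaw 140.7 gap 0.0680 q [ 0.22  0.8   1.75 -0.    0.59 -0.67] F [-1.1 -0.1  0.9]
  turn wz 0.000 THEN shift tool x -0.0001 y 0.0003 z -0.0011
```

Request:
servo_tool(
  series=[
    [0, 0, 0, -0.001, 0, 0, 0],
    [0, 0, 0, 0, 0, 0, 0],
    [0, 0, 0, 0, 0, 0, 0],
    [0, 0, 0, 0, 0, 0, 0],
    [0, 0, 0, -0.05, 0, 0, 0],
    [0, 0, 0, -0.06, 0, 0, 0],
    [0, 0, 0, -0.05, 0, 0, -0.15],
    [0, 0, 0, 0, 0, 0, -0.15],
    [0, 0, 0, 0, 0, 0, -0.12],
    [0, 0, 0, 0, 0, 0, 0],
  ],
)

```text
time_s: 29.35
position: [0.506, 0.2259, 0.1593]
tool_rot: [[-0.965, 0.264, -0.001], [0.264, 0.965, -0.0], [0.0, -0.0, -1.0]]
ft_force: [0.1, -0.4, -1.8]
finger_gap: 0.0539
finger_force: 64.5
```

Run:
```python
from h import *
go(.622,-.0106,-15.2,.0965)
```

```text
t 29.4 pos [0.506  0.2259 0.1593] yaw 164.7 gap 0.0539 q [ 0.22  0.53  1.68 -0.    0.93 -1.09] F [ 0.1 -0.4 -1.8]
  turn wz -0.002 THEN shift tool x -0.1740 y -0.1978 z 0.0628
```

Request:
servo_tool(
  series=[
    [0, -0.029, -0.033, 0, 0, 0, -0.002],
    [0, -0.029, -0.033, 0, 0, 0, 0],
    [0, -0.029, -0.033, 0, 0, 0, 0],
    [0, -0.029, -0.033, 0, 0, 0, 0],
    [0, -0.029, -0.033, 0, 0, 0, 0],
    [0, -0.0285, -0.033, 0, 0, 0, 0],
    [0, 0, 0, 0.03, 0, 0, 0],
    [0, 0, 0, 0.02, 0, 0, 0],
    [0, 0, 0, 0, 0, 0, 0],
    [0, 0, 0, 0, 0, 0, 0],
  ],
)

```text
time_s: 30.6
position: [0.6226, -0.0104, 0.1097]
tool_rot: [[-0.965, 0.261, 0.001], [0.261, 0.965, -0.0], [-0.001, 0.0, -1.0]]
ft_force: [0.4, -0.1, -1.5]
finger_gap: 0.0543
finger_force: 64.5
```

Request:
servo_tool(
  series=[
    [0, 0, 0, 0, 0, 0, 0],
    [0, 0, 0, 0, 0, 0, 0],
  ],
)

```text
time_s: 30.85
position: [0.6228, -0.0103, 0.1103]
tool_rot: [[-0.965, 0.261, 0.002], [0.261, 0.965, -0.0], [-0.002, 0.0, -1.0]]
ft_force: [-0.8, 0.1, -1.4]
finger_gap: 0.054
finger_force: 64.5
```

Run:
```python
from h import *
go(.622,-.0106,-15.2,.0965)
```

```text
t 30.9 pos [ 0.6228 -0.0103  0.1103] yaw 164.9 gap 0.0540 q [-0.2   0.68  1.54 -0.    0.93 -1.5 ] F [-0.8  0.1 -1.4]
  turn wz 0.002 THEN shift tool x 0.0007 y -0.0005 z 0.0138
```

Request:
servo_tool(
  series=[
    [0, 0.0005, -0.0005, 0.008, 0, 0, 0.001],
    [0, 0, 0, 0, 0, 0, 0],
    [0, 0, 0, 0, 0, 0, 0],
    [0, 0, 0, 0, 0, 0, 0],
  ],
)

```text
time_s: 31.35
position: [0.6218, -0.0108, 0.1013]
tool_rot: [[-0.965, 0.262, 0.0], [0.262, 0.965, -0.0], [-0.0, -0.0, -1.0]]
ft_force: [-0.8, 0.2, -1.7]
finger_gap: 0.0542
finger_force: 64.5
```

Run:
```python
from h import *
go(.622,-.0106,-15.2,.0965)
go(.3493,.2374,-27.9)
```

```text
t 31.4 pos [ 0.6218 -0.0108  0.1013] yaw 164.8 gap 0.0542 q [-0.2   0.69  1.55 -0.    0.91 -1.5 ] F [-0.8  0.2 -1.7]
  turn wz 0.000 THEN shift tool x -0.0002 y 0.0002 z 0.0048
t 31.4 pos [ 0.6218 -0.0108  0.1013] yaw 164.8 gap 0.0542 q [-0.2   0.69  1.55 -0.    0.91 -1.5 ] F [-0.8  0.2 -1.7]
  turn wz 0.222 THEN shift tool x 0.3569 y 0.0918
```

Request:
servo_tool(
  series=[
    [0, 0, 0, 0.005, 0, 0, 0],
    [0, 0, 0, 0, 0, 0, 0],
    [0, 0, 0, 0, 0, 0, 0],
    [0.8, 0, 0, 0, 0, 0, 0],
    [0.8, 0, 0, 0, 0, 0, 0],
    [0.8, 0, 0, -0.02, 0, 0, 0],
    [0.8, 0, 0, -0.05, 0, 0, 0],
    [0.8, 0, 0, 0, 0, 0, 0.111],
    [0.8, 0, 0, 0, 0, 0, 0.111],
  ],
)

```text
time_s: 32.48
position: [0.6219, -0.0108, 0.1673]
tool_rot: [[-0.882, 0.471, 0.002], [0.471, 0.882, -0.0], [-0.001, 0.0, -1.0]]
ft_force: [0.7, 0.3, -0.5]
finger_gap: 0.0684
finger_force: 0.0
```

Request:
servo_tool(
  series=[
    [0.8, 0.051, 0.013, 0, 0, 0, 0],
    [0.8, 0.051, 0.013, 0, 0, 0, 0],
    [0.8, 0.051, 0.013, 0, 0, 0, 0],
    [0.8, 0.051, 0.013, 0, 0, 0, 0],
    [0.8, 0.051, 0.013, 0, 0, 0, 0],
    [0.8, 0.051, 0.013, 0, 0, 0, 0],
    [0.8, 0.051, 0.013, 0, 0, 0, 0],
    [0.8, 0, 0, 0.05, 0, 0, 0],
    [0.8, 0, 0, 0.05, 0, 0, 0],
    [0.8, 0, 0, 0, 0, 0, 0],
  ],
)

```text
time_s: 33.72
position: [0.3461, 0.2359, 0.0634]
tool_rot: [[-0.884, 0.467, -0.009], [0.468, 0.884, -0.003], [0.007, -0.007, -1.0]]
ft_force: [-0.2, 0.4, 1.3]
finger_gap: 0.0684
finger_force: 0.0
```

Request:
servo_tool(
  series=[
    [0.8, 0, 0, 0, 0, 0, 0],
    [0.8, 0, 0, 0, 0, 0, 0],
    [0.8, 0, 0, 0, 0, 0, 0],
  ],
)

```text
time_s: 34.1
position: [0.3499, 0.237, 0.0681]
tool_rot: [[-0.884, 0.468, 0.004], [0.468, 0.884, 0.001], [-0.003, 0.003, -1.0]]
ft_force: [-0.1, 0.4, 0.0]
finger_gap: 0.0684
finger_force: 0.0
```

Run:
```python
from h import *
go(.3493,.2374,-27.9,.0005)
im=snap('top','top6'); sd=snap('side','side9')
print('top blue',blue('top',im),'side',blue('side',sd)); edges(im,.108)
```

```text
t 34.1 pos [0.3499 0.237  0.0681] yaw 152.1 gap 0.0684 q [ 0.33  0.58  2.07  0.    0.48 -0.75] F [-0.1  0.4  0. ]
  turn wz -0.000 THEN shift tool x 0.0007 y 0.0001 z 0.0676
top blue [(270, 251, 23, 24)] side [(325, 210, 24, 30), (512, 58, 44, 37)]
pile far/near/left/right [653.9 541.8 180.8 126.9]
plate far/near/left/right [671.3 538.3 204.2 103.6]
```

Request:
servo_tool(
  series=[
    [0.8, 0.0005, 0, 0.03, 0, 0, 0],
    [0.8, 0, 0, 0.03, 0, 0, 0],
    [0.8, 0, 0, 0.0065, 0, 0, 0],
    [0.8, 0, 0, 0, 0, 0, 0],
    [0.8, 0, 0, 0, 0, 0, 0],
    [0.8, 0, 0, 0, 0, 0, 0],
  ],
)

```text
time_s: 34.95
position: [0.3487, 0.2371, 0.0006]
tool_rot: [[-0.884, 0.468, 0.002], [0.468, 0.884, 0.001], [-0.001, 0.001, -1.0]]
ft_force: [-0.3, 0.3, 0.3]
finger_gap: 0.0684
finger_force: 0.0
```

Run:
```python
from h import *
go(.3493,.2374,-27.9,.0005)
```

```text
t 35.0 pos [0.3487 0.2371 0.0006] yaw 152.1 gap 0.0684 q [ 0.33  0.75  2.09 -0.    0.3  -0.75] F [-0.3  0.3  0.3]
  turn wz 0.000 THEN shift tool x -0.0004 y 0.0005 z 0.0001
```

Request:
servo_tool(
  series=[
    [0, -0.0003, 0, 0, 0, 0, 0],
    [0, 0, 0, 0, 0, 0, 0],
    [0, 0, 0, 0, 0, 0, 0],
    [0, 0, 0, 0, 0, 0, 0],
    [0, 0, 0, -0.05, 0, 0, 0],
    [0, 0, 0, -0.06, 0, 0, 0],
    [0, 0, 0, -0.05, 0, 0, -0.111],
    [0, 0, 0, 0, 0, 0, -0.111],
    [0, 0, 0, 0, 0, 0, 0],
    [0, 0, 0, 0, 0, 0, 0],
  ],
)

```text
time_s: 36.2
position: [0.3478, 0.2365, 0.1593]
tool_rot: [[-0.965, 0.263, -0.002], [0.263, 0.965, -0.001], [0.001, -0.001, -1.0]]
ft_force: [0.1, -0.2, -1.9]
finger_gap: 0.0539
finger_force: 65.1
```

Run:
```python
from h import *
go(.622,-.0106,-15.2,.109)
```

```text
t 36.2 pos [0.3478 0.2365 0.1593] yaw 164.7 gap 0.0539 q [ 0.33  0.38  2.   -0.    0.76 -0.97] F [ 0.1 -0.2 -1.9]
  turn wz -0.001 THEN shift tool x -0.3294 y -0.1666 z 0.0503
```

Request:
servo_tool(
  series=[
    [0, -0.047, -0.024, 0, 0, 0, -0.001],
    [0, -0.047, -0.024, 0, 0, 0, 0],
    [0, -0.047, -0.024, 0, 0, 0, 0],
    [0, -0.047, -0.024, 0, 0, 0, 0],
    [0, -0.047, -0.024, 0, 0, 0, 0],
    [0, -0.047, -0.024, 0, 0, 0, 0],
    [0, -0.047, -0.0225, 0, 0, 0, 0],
    [0, 0, 0, 0.02, 0, 0, 0],
    [0, 0, 0, 0.015, 0, 0, 0],
    [0, 0, 0, 0, 0, 0, 0],
  ],
)

```text
time_s: 37.45
position: [0.6202, -0.009, 0.1221]
tool_rot: [[-0.965, 0.261, -0.006], [0.261, 0.965, 0.001], [0.007, -0.0, -1.0]]
ft_force: [0.0, -0.6, -1.5]
finger_gap: 0.0537
finger_force: 65.1
```

Request:
servo_tool(
  series=[
    [0, 0, 0, 0, 0, 0, 0],
    [0, 0, 0, 0, 0, 0, 0],
    [0, 0, 0, 0, 0, 0, 0],
  ],
)

```text
time_s: 37.83
position: [0.623, -0.0096, 0.1257]
tool_rot: [[-0.966, 0.26, 0.001], [0.26, 0.966, -0.0], [-0.001, 0.0, -1.0]]
ft_force: [0.0, 0.4, -0.3]
finger_gap: 0.0538
finger_force: 65.1
```

Run:
```python
from h import *
go(.622,-.0106,-15.2,.109)
```

```text
t 37.8 pos [ 0.623  -0.0096  0.1257] yaw 164.9 gap 0.0538 q [-0.19  0.65  1.53 -0.    0.96 -1.5 ] F [ 0.   0.4 -0.3]
  turn wz 0.002 THEN shift tool x 0.0007 y -0.0013 z 0.0167
```

Request:
servo_tool(
  series=[
    [0, 0.0005, -0.001, 0.011, 0, 0, 0.002],
    [0, 0, 0, 0, 0, 0, 0],
    [0, 0, 0, 0, 0, 0, 0],
    [0, 0, 0, 0, 0, 0, 0],
  ],
)

```text
time_s: 38.33
position: [0.6221, -0.0107, 0.1139]
tool_rot: [[-0.965, 0.263, 0.0], [0.263, 0.965, -0.0], [-0.0, 0.0, -1.0]]
ft_force: [-0.2, -0.5, -1.4]
finger_gap: 0.0539
finger_force: 65.1
```

Run:
```python
from h import *
go(.622,-.0106,-15.2,.1085)
go(.4519,.3983,30)
```

```text
t 38.3 pos [ 0.6221 -0.0107  0.1139] yaw 164.8 gap 0.0539 q [-0.2   0.67  1.54 -0.    0.93 -1.5 ] F [-0.2 -0.5 -1.4]
  turn wz -0.001 THEN shift tool x 0.0001 y 0.0001 z 0.0054
t 38.3 pos [ 0.6221 -0.0107  0.1139] yaw 164.8 gap 0.0539 q [-0.2   0.67  1.54 -0.    0.93 -1.5 ] F [-0.2 -0.5 -1.4]
  turn wz -0.789 THEN shift tool x -0.0571 y 0.4393
```

Request:
servo_tool(
  series=[
    [0, 0, 0, 0.0055, 0, 0, 0],
    [0, 0, 0, 0, 0, 0, 0],
    [0, 0, 0, 0, 0, 0, 0],
    [0.8, 0, 0, 0, 0, 0, 0],
    [0.8, 0, 0, 0, 0, 0, 0],
    [0.8, 0, 0, -0.02, 0, 0, 0],
    [0.8, 0, 0, -0.05, 0, 0, 0],
    [0.8, 0, 0, 0, 0, 0, -0.158],
    [0.8, 0, 0, 0, 0, 0, -0.158],
    [0.8, 0, 0, 0, 0, 0, -0.158],
  ],
)

```text
time_s: 39.58
position: [0.6217, -0.0106, 0.1781]
tool_rot: [[-0.977, -0.212, -0.0], [-0.212, 0.977, 0.0], [0.0, 0.0, -1.0]]
ft_force: [-0.4, -0.0, 0.1]
finger_gap: 0.0684
finger_force: 0.0
```

Request:
servo_tool(
  series=[
    [0.8, 0, 0, 0, 0, 0, -0.158],
    [0.8, 0, 0, 0, 0, 0, -0.157],
    [0.8, -0.007, 0.055, 0, 0, 0, 0],
    [0.8, -0.007, 0.055, 0, 0, 0, 0],
    [0.8, -0.007, 0.055, 0, 0, 0, 0],
    [0.8, -0.007, 0.055, 0, 0, 0, 0],
    [0.8, -0.007, 0.055, 0, 0, 0, 0],
    [0.8, -0.007, 0.055, 0, 0, 0, 0],
    [0.8, -0.007, 0.055, 0, 0, 0, 0],
    [0.8, -0.007, 0.055, 0, 0, 0, 0],
  ],
)

```text
time_s: 40.83
position: [0.4496, 0.4, 0.178]
tool_rot: [[-0.866, -0.5, -0.0], [-0.5, 0.866, -0.0], [0.0, -0.0, -1.0]]
ft_force: [1.0, 0.2, -0.7]
finger_gap: 0.0683
finger_force: 0.0
```

Request:
servo_tool(
  series=[
    [0.8, 0, 0, 0.05, 0, 0, 0],
    [0.8, 0, 0, 0.05, 0, 0, 0],
    [0.8, 0, 0, 0, 0, 0, 0],
    [0.8, 0, 0, 0, 0, 0, 0],
    [0.8, 0, 0, 0, 0, 0, 0],
  ],
)

```text
time_s: 41.45
position: [0.4524, 0.3992, 0.0807]
tool_rot: [[-0.866, -0.499, 0.004], [-0.499, 0.866, 0.002], [-0.005, 0.0, -1.0]]
ft_force: [0.4, -0.1, 0.6]
finger_gap: 0.0683
finger_force: 0.0
```

Run:
```python
from h import *
go(.4519,.3983,30,.0005)
im=snap('top','top7'); sd=snap('side','side10')
print('top blue',blue('top',im),'side',blue('side',sd)); edges(im,.120)
```

```text
t 41.5 pos [0.4524 0.3992 0.0807] yaw -150.1 gap 0.0683 q [ 0.54  0.7   1.61  0.    0.83 -1.56] F [ 0.4 -0.1  0.6]
  turn wz -0.001 THEN shift tool x 0.0008 y -0.0006 z 0.0802
top blue [(269, 251, 24, 24)] side [(508, 59, 48, 36)]
pile far/near/left/right [653.4 538.8 180.8 127.1]
plate far/near/left/right [675.7 538.8 204.2 103.8]
```

Request:
servo_tool(
  series=[
    [0.8, 0.0005, -0.0005, 0.04, 0, 0, 0],
    [0.8, 0, 0, 0.03, 0, 0, 0],
    [0.8, 0, 0, 0.0095, 0, 0, 0],
    [0.8, 0, 0, 0, 0, 0, 0],
    [0.8, 0, 0, 0, 0, 0, 0],
    [0.8, 0, 0, 0, 0, 0, 0],
  ],
)

```text
time_s: 42.3
position: [0.4513, 0.3983, 0.0001]
tool_rot: [[-0.866, -0.5, 0.002], [-0.5, 0.866, 0.001], [-0.002, 0.0, -1.0]]
ft_force: [-0.6, -0.1, 0.6]
finger_gap: 0.0686
finger_force: 0.0
```

Run:
```python
from h import *
go(.4519,.3983,30,.0005)
```

```text
t 42.3 pos [4.513e-01 3.983e-01 1.000e-04] yaw -150.0 gap 0.0686 q [ 0.54  0.83  1.63 -0.    0.68 -1.56] F [-0.6 -0.1  0.6]
  turn wz -0.000 THEN shift tool x -0.0005 y -0.0003 z -0.0004
```

Request:
servo_tool(
  series=[
    [0, -0.0005, 0, -0.0005, 0, 0, 0],
    [0, 0, 0, 0, 0, 0, 0],
    [0, 0, 0, 0, 0, 0, 0],
    [0, 0, 0, 0, 0, 0, 0],
    [0, 0, 0, -0.05, 0, 0, 0],
    [0, 0, 0, -0.06, 0, 0, 0],
    [0, 0, 0, -0.06, 0, 0, 0],
    [0, 0, 0, 0, 0, 0, 0.158],
    [0, 0, 0, 0, 0, 0, 0.158],
    [0, 0, 0, 0, 0, 0, 0.158],
  ],
)

```text
time_s: 43.55
position: [0.4504, 0.3978, 0.1694]
tool_rot: [[-0.999, -0.044, -0.0], [-0.044, 0.999, -0.0], [0.0, -0.0, -1.0]]
ft_force: [0.7, 0.3, -0.7]
finger_gap: 0.0542
finger_force: 64.3
```

Request:
servo_tool(
  series=[
    [0, 0, 0, 0, 0, 0, 0.158],
    [0, 0, 0, 0, 0, 0, 0.157],
    [0, 0, 0, 0, 0, 0, 0],
    [0, 0, 0, 0, 0, 0, 0],
  ],
)

```text
time_s: 44.05
position: [0.4507, 0.3979, 0.1692]
tool_rot: [[-0.965, 0.261, -0.0], [0.261, 0.965, -0.0], [0.0, -0.0, -1.0]]
ft_force: [0.3, -1.2, -2.1]
finger_gap: 0.0539
finger_force: 64.3
```

Run:
```python
from h import *
go(.622,-.0106,-15.2,.121)
```

```text
t 44.0 pos [0.4507 0.3979 0.1692] yaw 164.9 gap 0.0539 q [ 0.54  0.57  1.55  0.    1.02 -0.77] F [ 0.3 -1.2 -2.1]
  turn wz 0.002 THEN shift tool x -0.2724 y -0.3493 z 0.0482
```

Request:
servo_tool(
  series=[
    [0, -0.03, -0.039, 0, 0, 0, 0.002],
    [0, -0.03, -0.039, 0, 0, 0, 0],
    [0, -0.03, -0.039, 0, 0, 0, 0],
    [0, -0.03, -0.039, 0, 0, 0, 0],
    [0, -0.03, -0.039, 0, 0, 0, 0],
    [0, -0.03, -0.039, 0, 0, 0, 0],
    [0, -0.03, -0.039, 0, 0, 0, 0],
    [0, -0.03, -0.039, 0, 0, 0, 0],
    [0, -0.032, -0.037, 0, 0, 0, 0],
    [0, 0, 0, 0, 0, 0, 0],
  ],
)

```text
time_s: 45.3
position: [0.6231, -0.0143, 0.1694]
tool_rot: [[-0.964, 0.268, 0.003], [0.268, 0.964, -0.001], [-0.003, -0.001, -1.0]]
ft_force: [-0.6, -0.1, -1.3]
finger_gap: 0.0541
finger_force: 64.3
```

Request:
servo_tool(
  series=[
    [0, 0, 0, 0.02, 0, 0, 0],
    [0, 0, 0, 0.01, 0, 0, 0],
    [0, 0, 0, 0, 0, 0, 0],
    [0, 0, 0, 0, 0, 0, 0],
    [0, 0, 0, 0, 0, 0, 0],
  ],
)

```text
time_s: 45.92
position: [0.6214, -0.0102, 0.14]
tool_rot: [[-0.965, 0.264, 0.001], [0.264, 0.965, -0.0], [-0.001, 0.0, -1.0]]
ft_force: [-0.1, -0.7, -0.9]
finger_gap: 0.0539
finger_force: 64.3
```

Run:
```python
from h import *
go(.622,-.0106,-15.2,.121)
```

```text
t 45.9 pos [ 0.6214 -0.0102  0.14  ] yaw 164.7 gap 0.0539 q [-0.2   0.63  1.52  0.    0.98 -1.5 ] F [-0.1 -0.7 -0.9]
  turn wz -0.002 THEN shift tool x -0.0007 y -0.0002 z 0.0190
```

Request:
servo_tool(
  series=[
    [0, -0.0005, -0.0002, 0.014, 0, 0, -0.001],
    [0, 0, 0, 0, 0, 0, 0],
    [0, 0, 0, 0, 0, 0, 0],
    [0, 0, 0, 0, 0, 0, 0],
  ],
)

```text
time_s: 46.42
position: [0.6215, -0.0109, 0.1254]
tool_rot: [[-0.965, 0.264, 0.0], [0.264, 0.965, -0.0], [-0.0, 0.0, -1.0]]
ft_force: [0.1, 0.6, -2.0]
finger_gap: 0.0538
finger_force: 64.3
```

Run:
```python
from h import *
go(.622,-.0106,-15.2,.1205)
```

```text
t 46.4 pos [ 0.6215 -0.0109  0.1254] yaw 164.7 gap 0.0538 q [-0.2   0.65  1.53 -0.    0.96 -1.5 ] F [ 0.1  0.6 -2. ]
  turn wz -0.002 THEN shift tool x -0.0004 y 0.0004 z 0.0049
```

Request:
servo_tool(
  series=[
    [0, -0.0003, 0.0003, 0.005, 0, 0, -0.001],
    [0, 0, 0, 0, 0, 0, 0],
    [0, 0, 0, 0, 0, 0, 0],
    [0.8, 0, 0, 0, 0, 0, 0],
    [0.8, 0, 0, 0, 0, 0, 0],
    [0.8, 0, 0, -0.02, 0, 0, 0],
    [0.8, 0, 0, -0.05, 0, 0, 0],
    [0.8, 0, 0, 0, 0, 0, -0.18],
    [0.8, 0, 0, 0, 0, 0, -0.18],
    [0.8, 0, 0, 0, 0, 0, -0.18],
  ],
)

```text
time_s: 47.68
position: [0.6215, -0.0105, 0.1905]
tool_rot: [[-0.961, -0.277, -0.0], [-0.277, 0.961, 0.0], [0.0, 0.0, -1.0]]
ft_force: [0.1, 0.6, -0.3]
finger_gap: 0.068
finger_force: 0.0
```

Run:
```python
from h import *
go(.500,.387,16.5,.062)
```

```text
t 47.7 pos [ 0.6215 -0.0105  0.1905] yaw -163.9 gap 0.0680 q [-0.2   0.57  1.48  0.    1.09 -2.05] F [ 0.1  0.6 -0.3]
  turn wz -0.008 THEN shift tool x 0.0036 y 0.4156 z 0.1285
```

Request:
servo_tool(
  series=[
    [0, 0, 0.052, 0, 0, 0, -0.008],
    [0, 0, 0.052, 0, 0, 0, 0],
    [0, 0, 0.052, 0, 0, 0, 0],
    [0, 0, 0.052, 0, 0, 0, 0],
    [0, 0, 0.052, 0, 0, 0, 0],
    [0, 0, 0.052, 0, 0, 0, 0],
    [0, 0.0035, 0.052, 0, 0, 0, 0],
    [0, 0, 0.0515, 0, 0, 0, 0],
    [0, 0, 0, 0, 0, 0, 0],
    [0, 0, 0, 0, 0, 0, 0],
  ],
)

```text
time_s: 48.92
position: [0.5028, 0.3874, 0.1901]
tool_rot: [[-0.96, -0.279, -0.0], [-0.279, 0.96, -0.001], [0.001, -0.001, -1.0]]
ft_force: [0.0, 0.9, 0.3]
finger_gap: -0.0
finger_force: 0.0
```

Run:
```python
from h import *
go(.500,.387,16.5,.062)
im=snap('top','top8'); sd=snap('side','side11')
print('top blue',blue('top',im),'side',blue('side',sd)); edges(im,.132)
a=cv2.resize(im[140:290,240:330],(360,600),interpolation=cv2.INTER_CUBIC); b=cv2.resize(sd[150:270,200:288],(440,600),interpolation=cv2.INTER_CUBIC)
cv2.imwrite('pics/c5.png',cv2.hconcat([a,b]))
```

```text
t 48.9 pos [0.5028 0.3874 0.1901] yaw -163.8 gap -0.0000 q [ 0.48  0.59  1.45 -0.    1.11 -1.37] F [0.  0.9 0.3]
  turn wz -0.005 THEN shift tool x 0.0027 y 0.0004 z 0.1281
top blue [(269, 251, 24, 24)] side [(325, 210, 24, 30), (492, 56, 64, 39)]
pile far/near/left/right [652.5 535.7 180.8 127. ]
plate far/near/left/right [679.6 538.8 204.2 103.8]
```

View pics/c5.png

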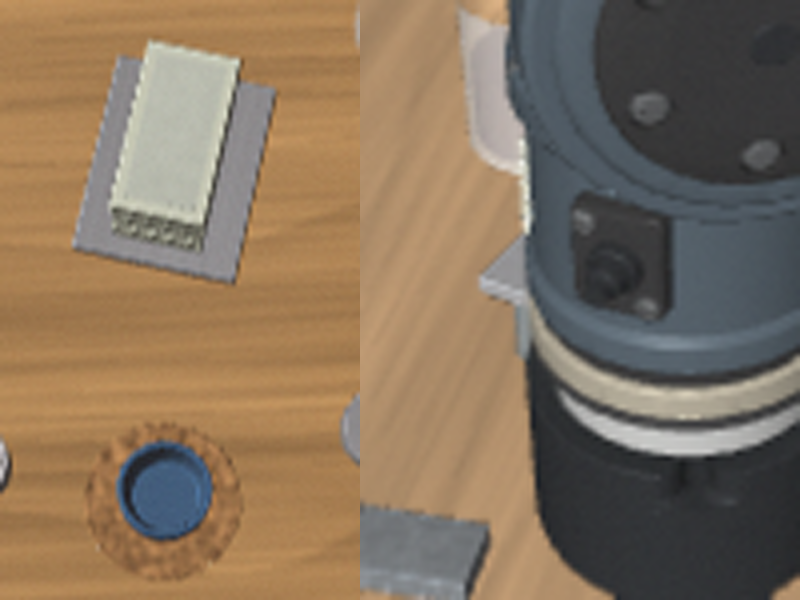

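The crop shows the pile square on the plate (top corners near (150,42), (240,60), (208,222) and (112,208)) and the cup at (165,490) within the mat. Now the switch.

Request:
servo_tool(
  series=[
    [0, 0.002, 0, 0.04, 0, 0, -0.004],
    [0, 0, 0, 0.045, 0, 0, 0],
    [0, 0, 0, 0.043, 0, 0, 0],
    [0, 0, 0, 0, 0, 0, 0],
    [0, -0.01, 0, 0, 0, 0, 0],
    [0, -0.01, 0, 0, 0, 0, 0],
    [0, -0.01, 0, 0, 0, 0, 0],
    [0, 0, 0, 0, 0, 0, 0],
  ],
)

```text
time_s: 50.02
position: [0.5315, 0.3961, 0.0634]
tool_rot: [[-0.959, -0.282, 0.003], [-0.282, 0.959, 0.001], [-0.003, 0.001, -1.0]]
ft_force: [0.4, -0.1, 0.2]
finger_gap: -0.0002
finger_force: 0.0
```

Request:
servo_tool(
  series=[
    [0, -0.01, 0, 0, 0, 0, 0],
    [0, -0.01, 0, 0, 0, 0, 0],
    [0, -0.01, 0, 0, 0, 0, 0],
    [0, -0.01, 0, 0, 0, 0, 0],
    [0, 0, 0, 0, 0, 0, 0],
  ],
)

```text
time_s: 50.65
position: [0.5699, 0.4072, 0.0623]
tool_rot: [[-0.959, -0.282, 0.002], [-0.282, 0.959, 0.001], [-0.002, 0.0, -1.0]]
ft_force: [0.3, -0.9, 0.0]
finger_gap: 0.0003
finger_force: 0.0
```

Run:
```python
from h import *
go(.605,.416,16.5,.062)
sd=snap('side','side12'); im=snap('top')
for n,i in(('side',sd),('top',im)):
    h=cv2.cvtColor(i,cv2.COLOR_BGR2HSV); m=(h[...,1]>150)&((h[...,0]<8)|(h[...,0]>172)); 
    for c in blobs(m,30):
        r=cv2.boundingRect(c)
        if r[1]>150: print(n,r,cast(n,[[r[0]+(r[2]-1)/2,r[1]+(r[3]-1)/2]],.078).round(4))
```

```text
t 50.6 pos [0.5699 0.4072 0.0623] yaw -163.6 gap 0.0003 q [ 0.46  0.82  1.34 -0.    0.97 -1.4 ] F [ 0.3 -0.9  0. ]
  turn wz -0.002 THEN shift tool x -0.0362 y -0.0016 z 0.0003
side (201, 346, 13, 16) [[0.5975 0.4128 0.078 ]]
```

Request:
servo_tool(
  series=[
    [0, -0.006, 0, 0, 0, 0, 0],
    [0, -0.004, 0, 0, 0, 0, 0],
    [0, 0, 0, 0, 0, 0, 0],
    [0, 0, 0, 0, 0, 0, 0],
  ],
)

```text
time_s: 51.25
position: [0.5782, 0.4097, 0.0624]
tool_rot: [[-0.959, -0.282, 0.001], [-0.282, 0.959, 0.0], [-0.001, 0.0, -1.0]]
ft_force: [0.5, -0.1, -0.1]
finger_gap: 0.0
finger_force: 0.0
```

Request:
servo_tool(
  series=[
    [0, -0.004, 0, 0, 0, 0, 0],
    [0, 0, 0, 0, 0, 0, 0],
    [0, 0, 0, 0, 0, 0, 0],
  ],
)

```text
time_s: 51.62
position: [0.5819, 0.4109, 0.0624]
tool_rot: [[-0.959, -0.282, 0.0], [-0.282, 0.959, 0.0], [-0.0, 0.0, -1.0]]
ft_force: [-0.2, -0.2, 0.2]
finger_gap: 0.0003
finger_force: 0.2
```

Request:
servo_tool(
  series=[
    [0, -0.003, 0, 0, 0, 0, 0],
    [0, 0, 0, 0, 0, 0, 0],
    [0, 0, 0, 0, 0, 0, 0],
  ],
)

```text
time_s: 52.0
position: [0.5839, 0.4115, 0.0621]
tool_rot: [[-0.959, -0.282, -0.001], [-0.282, 0.959, -0.001], [0.002, -0.0, -1.0]]
ft_force: [-2.8, -0.6, 0.6]
finger_gap: 0.0001
finger_force: 1.5
```

```bash
cat >> h.py <<'E'
def red():
    for n in('side','top'):
        i=snap(n); h=cv2.cvtColor(i,cv2.COLOR_BGR2HSV); m=(h[...,1]>150)&((h[...,0]<8)|(h[...,0]>172)); 
        for c in blobs(m,30):
            r=cv2.boundingRect(c)
            if r[1]>150: print(n,r,cast(n,[[r[0]+(r[2]-1)/2,r[1]+(r[3]-1)/2]],.075).round(4))
E
python3 -c "
from h import *
red(); go(.605,.416,16.5,.062)"
```

```text
side (193, 349, 11, 15) [[0.6112 0.4189 0.075 ]]
t 52.1 pos [0.5839 0.4115 0.0621] yaw -163.6 gap -0.0000 q [ 0.46  0.84  1.3   0.    1.   -1.4 ] F [-2.6 -0.6  1. ]
  turn wz -0.002 THEN shift tool x -0.0215 y -0.0016 z 0.0001
```

Request:
servo_tool(
  series=[
    [0, -0.003, 0, 0, 0, 0, 0],
    [0, 0, 0, 0, 0, 0, 0],
    [0, 0, 0, 0, 0, 0, 0],
  ],
)

```text
time_s: 52.48
position: [0.584, 0.4115, 0.062]
tool_rot: [[-0.959, -0.283, -0.008], [-0.283, 0.959, -0.003], [0.008, -0.001, -1.0]]
ft_force: [-7.8, -2.7, 3.4]
finger_gap: -0.0003
finger_force: 4.4
```

Request:
servo_tool(
  series=[
    [0, 0.03, 0, 0, 0, 0, 0],
    [0, 0.03, 0, 0, 0, 0, 0],
    [0, 0, 0, -0.06, 0, 0, 0],
    [0, 0, 0, -0.06, 0, 0, 0],
    [0, 0.04, 0.04, 0, 0, 0, 0],
    [0, 0.04, 0.04, 0, 0, 0, 0],
    [0, 0.04, 0.04, 0, 0, 0, 0],
    [0, 0, 0, 0, 0, 0, 0],
    [0, 0, 0, 0, 0, 0, 0],
  ],
)

```text
time_s: 53.6
position: [0.3824, 0.4777, 0.1831]
tool_rot: [[-0.959, -0.283, 0.003], [-0.283, 0.959, 0.002], [-0.004, 0.001, -1.0]]
ft_force: [1.0, 0.1, -0.7]
finger_gap: -0.0001
finger_force: 0.0
```

```bash
python3 -c "
from h import *
red(); go(.605,.416,16.5,.062)
im=snap('top','top9'); sd=snap('side','side13'); print(blue('top',im),blue('side',sd)); edges(im,.132)"
```

```text
side (193, 349, 15, 15) [[0.6081 0.4181 0.075 ]]
top (106, 189, 11, 10) [[0.6067 0.4184 0.075 ]]
t 53.7 pos [0.383  0.4768 0.1827] yaw -163.7 gap 0.0002 q [ 0.71  0.57  1.52 -0.    1.06 -1.14] F [-0.2  0.1  0.1]
  turn wz -0.003 THEN shift tool x -0.1956 y -0.1213 z 0.1207
[(270, 251, 23, 24)] [(325, 217, 19, 23)]
pile far/near/left/right [652.5 536.  180.9 126.9]
plate far/near/left/right [679.6 538.7 204.2 103.9]
```

View pics/side13.png

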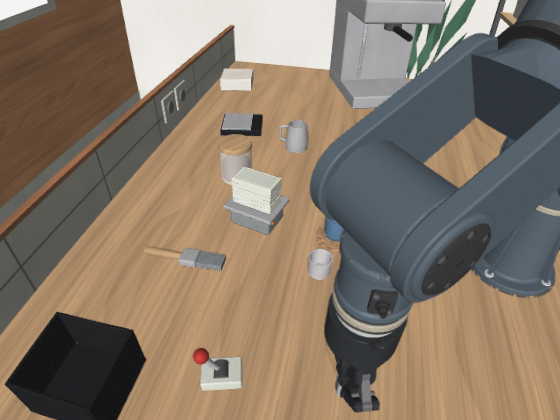

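The side view shows the ball over to the far side at (201,356) and a square pile of six at (257,190). The others haven't moved, and the top view has the cup where I placed it. Handing in.

```bash
python3 -c "
from workcell import ticket
print(ticket.sign_off())"
```

```text
the job is handed in; nothing more can be done
None
```

The job is done and handed in at about 54 s: the cup stands in the middle of the mat, all six saucers are in one square pile centred on the plate to within about 1 mm, and the switch was pushed last, to its stop.

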